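# Spin-test the track rollers and pull the binding ones

### The job

Weld spatter has got into the bearings of some rollers of this infeed track: give each of the four rollers a good spin by hand where it lies, and feel or watch whether it runs on freely or binds. Leave the free-running rollers seated in their slots; lift every binding one out and lay it flat on the floor of the open galvanised crate, the rollers side by side. Do not bump the light-barrier portal over the track, and leave everything else where it stands.

Things in the scene. Friction and masses are not known exactly. Their poses are not given: they have to be found in the camera images.
- track: Roller track fixed to the table, 370 mm long along y. Origin on the table under its middle; x lies along the rollers, away from the robot. Two side rails 8 mm thick at x = +-60 mm, top 92 mm above the table, foot flanges out to x = +-90 mm; open-topped slots 14 mm wide, 18 mm deep at y = +-42.5, +-127.5 mm, one roller in each. Between the rails only tie bars at y = 0, +-170 mm, up to 38 mm high.
- gate: Light-barrier portal fixed over the track; origin and axes as track. Its beam, along y, is above the middle of the rollers: x = -20 to 20 mm, underside 245 mm, top 285 mm above the table. Posts 40 mm square at x = 0, y = +-225 mm, sensor heads on them to x = 51 mm. It blocks a tool held upright over a roller; one tilted 30 degrees, its wrist towards the robot, passes in front of the beam.
- roller1_mid (a point): Centre of roller 1, 80 mm above the table in the track. The four look alike: a steel tube 40 mm in diameter, 100 mm long, turning on a 12 mm square axle, 148 mm long, that lies in the slots; x along the axle; 0.3 to 0.55 kg. Lift it straight up 25 mm or more to clear the slots, then draw it 105 mm or more to the robot's side, out from under the beam. Which slots it lies in varies.
- roller2_mid (a point): Centre of roller 2, 80 mm above the table in the track. The four look alike: a steel tube 40 mm in diameter, 100 mm long, turning on a 12 mm square axle, 148 mm long, that lies in the slots; x along the axle; 0.3 to 0.55 kg. Lift it straight up 25 mm or more to clear the slots, then draw it 105 mm or more to the robot's side, out from under the beam. Which slots it lies in varies.
- roller3_mid (a point): Centre of roller 3, 80 mm above the table in the track. The four look alike: a steel tube 40 mm in diameter, 100 mm long, turning on a 12 mm square axle, 148 mm long, that lies in the slots; x along the axle; 0.3 to 0.55 kg. Lift it straight up 25 mm or more to clear the slots, then draw it 105 mm or more to the robot's side, out from under the beam. Which slots it lies in varies.
- roller4_mid (a point): Centre of roller 4, 80 mm above the table in the track. The four look alike: a steel tube 40 mm in diameter, 100 mm long, turning on a 12 mm square axle, 148 mm long, that lies in the slots; x along the axle; 0.3 to 0.55 kg. Lift it straight up 25 mm or more to clear the slots, then draw it 105 mm or more to the robot's side, out from under the beam. Which slots it lies in varies.
- tube1 (a joint): Turn of roller 1's tube on its axle, rad about its x, counting past full turns; -0.15 to 0.15 at the start. Two dark seams along the tube show it. A free tube has drag under 0.1 N at its surface and after a brisk stroke of a fingertip across its top (0.2 m/s) runs on half a turn or more; a binding one needs 3 to 4.5 N at its surface (press with 6 to 10 N) and stops when let go.
- tube2 (a joint): Turn of roller 2's tube on its axle, rad about its x, counting past full turns; -0.15 to 0.15 at the start. Two dark seams along the tube show it. A free tube has drag under 0.1 N at its surface and after a brisk stroke of a fingertip across its top (0.2 m/s) runs on half a turn or more; a binding one needs 3 to 4.5 N at its surface (press with 6 to 10 N) and stops when let go.
- tube3 (a joint): Turn of roller 3's tube on its axle, rad about its x, counting past full turns; -0.15 to 0.15 at the start. Two dark seams along the tube show it. A free tube has drag under 0.1 N at its surface and after a brisk stroke of a fingertip across its top (0.2 m/s) runs on half a turn or more; a binding one needs 3 to 4.5 N at its surface (press with 6 to 10 N) and stops when let go.
- tube4 (a joint): Turn of roller 4's tube on its axle, rad about its x, counting past full turns; -0.15 to 0.15 at the start. Two dark seams along the tube show it. A free tube has drag under 0.1 N at its surface and after a brisk stroke of a fingertip across its top (0.2 m/s) runs on half a turn or more; a binding one needs 3 to 4.5 N at its surface (press with 6 to 10 N) and stops when let go.
- crate_floor (a point): Middle of the inner floor of the open galvanised crate, 4 mm above the table; it does not move. x and y along its sides: inside 242 mm along x, 252 mm along y, walls 4 mm thick, rim 64 mm above the table. Two rollers fit side by side along x, 55 mm either side of the middle.
- flange1: Bystander: welded steel part, a disc 100 mm in diameter and 6 mm thick standing on three short tubes, 46 mm high; origin under its middle.
- flange2: Bystander: welded steel part, a disc 100 mm in diameter and 6 mm thick standing on three short tubes, 46 mm high; origin under its middle.
- flange3: Bystander: welded steel part, a disc 100 mm in diameter and 6 mm thick standing on three short tubes, 46 mm high; origin under its middle.
- chipping_hammer: Bystander: chipping hammer lying on the table, 215 mm long, 20 mm high; origin where the wooden handle meets the steel shank.
- wire_brush: Bystander: wooden wire brush, 200 mm long, 28 mm high; origin under its middle.
- weld_magnet: Bystander: welding magnet, 80 mm square, 24 mm high; origin under its middle.
- wire_spool: Bystander: small spool of welding wire lying flat, 100 mm in diameter, 45 mm high; origin under its middle.

How it is judged:
By the outcome, as a careful person would: the job done as asked, in the order asked, and still so for the second after the job is handed in, with the robot touching nothing.
It also fails if it takes over 72 s, if anything falls off the work surface, if the arm or the gripper's body presses on something with over 40 N, if the wrist force passes 120 N, or if a joint passes its speed limit or range.

### The arm

A 6-joint arm with a two-finger parallel gripper is mounted at the origin on the work surface. World frame = base frame: x ahead of the robot, y to its left, z up, the work surface at z = 0. Lengths are in m, angles in rad, forces in N, time in s.
With the tool pointing down it reaches from about 0.35 to 0.95 m from the base axis. Payload 17.4 kg.
Tool frame: the origin (TCP) lies on the centre line of the jaws, within the pads' length; the fingertips stand 17 mm ahead of it and the grasp point (between the pads) lies 2 mm behind it; z points along the fingers, y is the line along which they close (so a half turn about z gives the same grasp; the last joint's range is limited). The gripper opens to 93 mm and grips with 3 to 60 N. Pads are 15 mm wide; open, the fingers measure 128 mm over their backs; the gripper's body (75 mm by 188 mm) begins 65 mm behind the grasp point.
Start: joints at [-1.163, 0.116, 1.442, -0, 1.584, -0.038], TCP at [0.291, -0.609, 0.205] pointing down, gripper open.
Joint ranges: [-2.83, 2.83], [-0.83, 2.19], [0.07, 2.5], [-1.14, 4.28], [0.01, 3], [-2.97, 2.97]. Speed limits (rad/s): [1.89, 1.89, 2.22, 3.14, 3.14, 3.14].

### API

Orientations are given as a unit quaternion [x, y, z, w].
In Python, from rig import arm gives the robot as it stands.
- The arm moves only by the tool move_arm, never from a script. Its argument "deltas" is a list of rows, each an object of numbers: "fingers": the closure, from 0 (fully open) to 1 (shut); "x", "y", "z": the shift along the world's x, y, z in cm; "spin": the turn about the world's z in rad. A call has 1 to 10 rows; each row is the pose to reach, as a shift and turn from the pose commanded when the call began; what a row does not reach only later rows make up. A row lasts 1/8 s, in which the tool goes at most 62.5 mm and 10.7 degrees, less where a joint would pass 70% of its speed; a pose out of reach is approached as far as the arm can. A call with a gripper value outside its range is refused whole. The fingers move at their own pace and stop on an object; the grip force is fixed at half the most. Time passes only in rows, so rows that repeat a pose let the fingers close. It gives the time, the measured TCP pose, the force, the opening and the grip force at its end, in the units of the state.
- arm.read_state(): the state, without advancing time (a new reading comes with each control period).
- arm.get_image(name): name is "side" or "top" or "wrist"; returns (picture, depth): 400x640x3 uint8, blue, green, red; 400x640 float32, m along the optical axis (not along the pixel's ray), 0 where there is no reading.
- arm.camera_params(name): a dict with "K" (3x3 intrinsics, pixels), "rvec" (rotation vector, rad) and "tvec" (3), from world to camera coordinates, as OpenCV has them. Camera axes: x right, y down, z forward; pixel columns grow to the right and rows downward; lengths in m; the calibration is good to about 2 mm. A picture is of the moment at which its call begins: read the wrist's pose just before it. camera_params takes no time and is no camera call; for the wrist camera it gives the pose at the moment of the call.
- arm.finish_job(): hands the job in; it is judged then, once.
The state is a dict: "clock": time; "joint_pos": joint angles; "dq": joint speeds; "effort": joint torques, N m; "tcp_pos": TCP position; "orientation": TCP orientation; "contact_force": force on the tool from outside, world axes, zero at the start; "moment": the same for the moment, N m; "width": finger opening in m; "grasp_force": force on a finger pad.
Only numpy, scipy, OpenCV 4.12 (cv2) and the standard library are available. Lean on these libraries where they do the work, as an engineer would, in place of code of your own. Each camera call takes 0.05 s, during which the arm holds its last target. There are 200 camera calls.

## Working session

There is one attempt and no reset: what is moved stays moved. The work goes in short steps, Python scripts to look and compute and a tool call to move; the robot and the scene stay as the last step left them, time stands still between calls to the robot, and variables do not carry over. Pictures are saved under pics/ and viewed, at most 10 in all, crops included, and the job is handed in when it is done.

Besides the shell and the picture viewer there is one more tool, called after ">>>" by a JSON object that holds its "api" and its "payload". move_arm: Moves the arm, as the interface text tells. Its arguments: {"type":"object","properties":{"deltas":{"type":"array","items":{"type":"object","properties":{"fingers":{"type":"number"},"x":{"type":"number"},"y":{"type":"number"},"z":{"type":"number"},"spin":{"type":"number"}}}}},"required":["deltas"]}

```bash
ls; mkdir -p pics; cat > h.py <<'E'
import numpy as np, cv2
from rig import arm
def cam(n):
    p=arm.camera_params(n); R=cv2.Rodrigues(np.array(p["rvec"],float))[0]
    return np.array(p["K"],float),R,np.array(p["tvec"],float).ravel()
def grab(n,tag):
    K,R,t=cam(n); im,d=arm.get_image(n); cv2.imwrite(f"pics/{tag}.png",im); np.savez(f"pics/{tag}.npz",im=im,d=d,K=K,R=R,t=t); return im,d
def load(tag):
    z=np.load(f"pics/{tag}.npz"); return z
def cloud(z):
    d=z["d"];v,u=np.mgrid[:d.shape[0],:d.shape[1]]
    K=z["K"];P=np.stack([(u-K[0,2])/K[0,0]*d,(v-K[1,2])/K[1,1]*d,d],-1)
    return (P-z["t"])@z["R"]
E
python3 - <<'E'
from h import *
print({k:np.round(v,3) if not isinstance(v,(str,dict)) else v for k,v in arm.read_state().items()})
for n in("top","side"):
    im,d=grab(n,n+"0"); K,R,t=cam(n); print(n,K[0,0],np.round(-R.T@t,3),np.round(R[2],3))
E
```

```text
pics
{'clock': np.float64(0.0), 'joint_pos': array([-1.163,  0.116,  1.442,  0.   ,  1.584, -0.038]), 'dq': array([-0.001,  0.002, -0.002, -0.001, -0.   ,  0.002]), 'effort': array([-1.0000e-03, -7.2125e+01, -6.2262e+01,  7.8000e-02,  2.4000e-02,
       -0.0000e+00]), 'tcp_pos': array([ 0.291, -0.609,  0.204]), 'orientation': array([ 0.975,  0.221, -0.   , -0.001]), 'contact_force': array([0.212, 0.061, 0.013]), 'moment': array([ 0.002,  0.008, -0.007]), 'grasp_force': np.float64(0.0), 'width': np.float64(0.093)}
top 490.1854590960725 [ 0.373 -0.106  1.754] [ 0.118  0.002 -0.993]
side 376.2854923030785 [0.936 0.682 1.099] [-0.279 -0.6   -0.75 ]
```

View pics/top0.png

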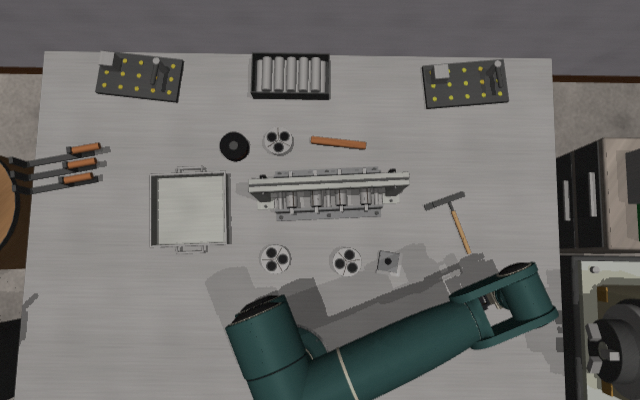

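View pics/side0.png

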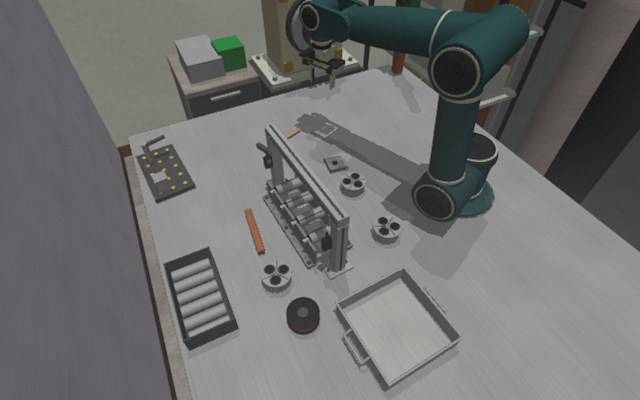

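The top view shows the track at about (250–410, 168–220) with the beam running along it at row ~183. The crate is at (150–230, 172–247), flanges at (275,258) and (347,260), the magnet at (388,262) and the hammer at (455,225). The side view shows the portal, with its sensor heads on the side away from the robot, and the empty crate.

```bash
python3 - <<'E'
from h import *
def rect(P,m,tag):
    q=P[m][:,:2].astype(np.float32)
    if len(q)<10: print(tag,len(q)); return
    (c,s,a)=cv2.minAreaRect(q*1000); print(tag,len(q),np.round(c,1),np.round(s,1),round(a,2),"medz",round(float(np.median(P[m][:,2])),4))
for n in("top0","side0"):
    z=load(n);P=cloud(z).reshape(-1,3);ok=z["d"].reshape(-1)>0
    x,y,h=P.T
    tr=ok&(x>.4)&(x<.85)&(y>-.45)&(y<.25)
    rect(P,tr&(h>.275)&(h<.295),n+" beam")
    for lo,hi in((.086,.097),(.094,.106),(.074,.084)): 
        m=tr&(h>lo)&(h<hi); rect(P,m,n+f" z{lo}")
    cr=ok&(y>.12)&(y<.6)&(x>.35)&(x<.85)
    rect(P,cr&(h>.058)&(h<.07),n+" rim"); rect(P,cr&(h>.001)&(h<.008),n+" floor")
    # table height
    m=ok&(x>.3)&(x<.36)&(abs(y)<.3); print("table",np.median(h[m]))
# height map top, zoom
z=load("top0");im=z["im"][155:235,235:420];cv2.imwrite("pics/topz.png",cv2.resize(im,None,fx=4.3,fy=4.3,interpolation=cv2.INTER_CUBIC))
E
```

```text
top0 beam 2139 [ 605.7 -123.5] [ 42.  490.2] 3.54 medz 0.2853
top0 z0.086 876 [ 604.8 -123.4] [145.8 486.5] 3.47 medz 0.0919
top0 z0.094 629 [ 602.1 -136.2] [140.6 452.3] 2.52 medz 0.0979
top0 z0.074 174 [ 606.1 -125.9] [147.1 464.6] 2.98 medz 0.0806
top0 rim 492 [571.6 346.6] [328.6 296. ] 3.27 medz 0.0628
top0 floor 6819 [600.  359.8] [479.6 499.9] 90.0 medz 0.0036
table 0.001357360542080447
side0 beam 1502 [ 607.7 -120.3] [ 42.1 491.4] 3.63 medz 0.2841
side0 z0.086 834 [ 620.  -116.1] [121.5 484.1] 3.26 medz 0.0919
side0 z0.094 636 [ 615.4 -108.4] [109.  468.5] 2.32 medz 0.0974
side0 z0.074 327 [ 619.9 -118.2] [134.8 489.8] 6.68 medz 0.0797
side0 rim 934 [542.5 308.6] [257.7 379.4] 3.13 medz 0.0616
side0 floor 7535 [600.3 359.8] [478.9 500. ] 89.89 medz 0.0028
table -0.0006614102751799463
```

View pics/topz.png

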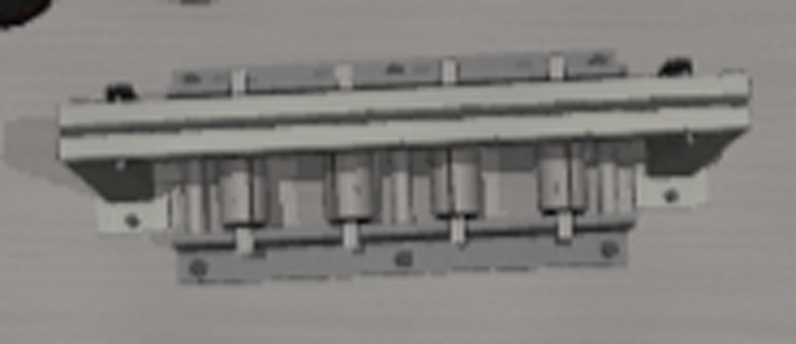

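Track fit: centre is about (0.607, −0.122), yaw about +3.55°. The beam top came out at 0.285 m and the rails at 0.092 m, which matches the text. The moves only turn the tool about world z, so I'll test how the arm behaves near its reach limit, in free space.

>>> {"api": "move_arm", "payload": {"deltas": [{"z": 5, "x": 2}, {"z": 10, "x": 5, "y": 1}, {"z": 15, "x": 9, "y": 3}, {"z": 20, "x": 14, "y": 5}, {"z": 25, "x": 19, "y": 7}, {"z": 30, "x": 24, "y": 9}, {"z": 34, "x": 29, "y": 11}, {"z": 38, "x": 34, "y": 13}, {"z": 40, "x": 39, "y": 15}, {"z": 42, "x": 44, "y": 17}]}}

```text
schema error: expected keys fingers, x, y, z, spin
```

```bash
python3 - <<'E'
from h import *
s=arm.read_state();print(s["clock"],np.round(s["tcp_pos"],3),np.round(s["orientation"],3),np.round(s["joint_pos"],3))
E
```

```text
0.1 [ 0.291 -0.609  0.204] [ 0.975  0.221 -0.    -0.001] [-1.163  0.116  1.442 -0.     1.584 -0.038]
```

>>> {"api": "move_arm", "payload": {"deltas": [{"x": 2, "y": 0, "z": 5, "spin": 0, "fingers": 0}, {"x": 5, "y": 1, "z": 10, "spin": 0, "fingers": 0}, {"x": 9, "y": 3, "z": 15, "spin": 0, "fingers": 0}, {"x": 14, "y": 5, "z": 20, "spin": 0, "fingers": 0}, {"x": 19, "y": 7, "z": 25, "spin": 0, "fingers": 0}, {"x": 24, "y": 9, "z": 30, "spin": 0, "fingers": 0}, {"x": 29, "y": 11, "z": 34, "spin": 0, "fingers": 0}, {"x": 34, "y": 13, "z": 38, "spin": 0, "fingers": 0}, {"x": 39, "y": 15, "z": 40, "spin": 0, "fingers": 0}, {"x": 44, "y": 17, "z": 42, "spin": 0, "fingers": 0}]}}

```text
clock: 1.35
tcp_pos: [0.6453, -0.4528, 0.5651]
orientation: [0.975, 0.22, 0.005, 0.005]
contact_force: [-15.5, 10.7, 22.7]
width: 0.0928
grasp_force: 0.0
```

```bash
python3 - <<'E'
from h import *
s=arm.read_state();print(s["clock"],np.round(s["tcp_pos"],3),np.round(s["orientation"],3),np.round(s["joint_pos"],3))
E
```

```text
1.35 [ 0.645 -0.453  0.565] [0.975 0.22  0.005 0.005] [-6.44e-01  6.95e-01  7.20e-02  1.00e-03  2.36e+00  4.82e-01]
```

>>> {"api": "move_arm", "payload": {"deltas": [{"x": 5, "y": -2, "z": 0, "spin": 0, "fingers": 0}, {"x": 10, "y": -4, "z": 0, "spin": 0, "fingers": 0}, {"x": 15, "y": -6, "z": 0, "spin": 0, "fingers": 0}, {"x": 15, "y": -6, "z": 0, "spin": 0, "fingers": 0}]}}

```text
clock: 1.85
tcp_pos: [0.7191, -0.467, 0.5019]
orientation: [0.975, 0.221, 0.02, 0.021]
contact_force: [-0.9, 0.1, 0.5]
width: 0.093
grasp_force: 0.0
```

```bash
python3 - <<'E'
from h import *
s=arm.read_state();print(s["clock"],np.round(s["tcp_pos"],4),np.round(s["orientation"],4),np.round(s["joint_pos"],4))
E
```

```text
1.85 [ 0.7191 -0.467   0.5019] [0.9749 0.2208 0.0197 0.0207] [-6.0610e-01  7.7220e-01  7.3600e-02  1.3000e-03  2.2388e+00  5.2010e-01]
```

>>> {"api": "move_arm", "payload": {"deltas": [{"x": -5, "y": 3, "z": -2, "spin": 0, "fingers": 0}, {"x": -10, "y": 6, "z": -4, "spin": 0, "fingers": 0}, {"x": -10, "y": 6, "z": -4, "spin": 0, "fingers": 0}]}}

```text
clock: 2.22
tcp_pos: [0.6492, -0.426, 0.4807]
orientation: [0.975, 0.221, 0.021, 0.022]
contact_force: [0.7, -0.3, 0.7]
width: 0.0928
grasp_force: 0.0
```

```bash
python3 - <<'E'
from h import *
s=arm.read_state();print(s["clock"],np.round(s["tcp_pos"],4),np.round(s["orientation"],4),np.round(s["joint_pos"],4))
E
```

```text
2.225 [ 0.6492 -0.426   0.4807] [0.9749 0.2206 0.0205 0.0216] [-6.1410e-01  3.9550e-01  6.6110e-01  1.6000e-03  2.0254e+00  5.1230e-01]
```

The arm does tilt when pushed past its reach, with the wrist towards the robot, and the tilt then stays: it's now 3.4° even after coming back inside. I can build up the tilt I need this way. First I'll spin the tool so its x axis lies in the radial plane.

>>> {"api": "move_arm", "payload": {"deltas": [{"x": 0, "y": 0, "z": 0, "spin": -0.17, "fingers": 0}, {"x": 0, "y": 0, "z": 0, "spin": -0.34, "fingers": 0}, {"x": 0, "y": 0, "z": 0, "spin": -0.51, "fingers": 0}, {"x": 0, "y": 0, "z": 0, "spin": -0.68, "fingers": 0}, {"x": 2, "y": -1, "z": 3, "spin": -0.85, "fingers": 0}, {"x": 5, "y": -3, "z": 6, "spin": -1.02, "fingers": 0}, {"x": 8, "y": -5, "z": 9, "spin": -1.17, "fingers": 0}, {"x": 12, "y": -8, "z": 13, "spin": -1.17, "fingers": 0}, {"x": 12, "y": -8, "z": 13, "spin": -1.17, "fingers": 0}]}}

```text
clock: 3.35
tcp_pos: [0.6959, -0.4589, 0.5327]
orientation: [0.935, -0.354, 0.024, 0.033]
contact_force: [0.8, -0.2, -0.1]
width: 0.0928
grasp_force: 0.0
```

```bash
cat >> h.py <<'E'
def st():
    from scipy.spatial.transform import Rotation as Ro
    s=arm.read_state(); M=Ro.from_quat(s["orientation"]).as_matrix(); z=M[:,2]; x=M[:,0]
    print("t",round(float(s["clock"]),2),"tcp",np.round(s["tcp_pos"],4),"F",np.round(s["contact_force"],1),"w",round(float(s["width"]),4),"g",round(float(s["grasp_force"]),1),"q",np.round(s["joint_pos"],3))
    h=M.copy(); print(" tilt",round(np.degrees(np.arccos(-z[2])),2),"azim",round(np.degrees(np.arctan2(z[1],z[0])),1),"closing yaw",round(np.degrees(np.arctan2(M[1,1],M[0,1])),2),"closing slope",round(np.degrees(np.arcsin(M[2,1])),2))
    return s,M
E
python3 -c "
from h import *
st()"
```

```text
t 3.35 tcp [ 0.6959 -0.4589  0.5327] F [ 0.8 -0.2 -0.1] w 0.0928 g 0.0 q [-0.593  0.736  0.073 -0.07   2.268  1.654]
 tilt 4.74 azim -74.4 closing yaw -131.53 closing slope 2.58
```

>>> {"api": "move_arm", "payload": {"deltas": [{"x": 4, "y": -3, "z": 3, "spin": 0, "fingers": 0}, {"x": 8, "y": -6, "z": 6, "spin": 0, "fingers": 0}, {"x": 12, "y": -8, "z": 9, "spin": 0, "fingers": 0}]}}

```text
clock: 3.72
tcp_pos: [0.7115, -0.4744, 0.5241]
orientation: [0.934, -0.353, 0.045, 0.038]
contact_force: [0.2, 0.9, -0.5]
width: 0.0931
grasp_force: 0.0
```

>>> {"api": "move_arm", "payload": {"deltas": [{"x": 4, "y": -3, "z": 3, "spin": 0, "fingers": 0}, {"x": 8, "y": -6, "z": 6, "spin": 0, "fingers": 0}, {"x": 12, "y": -8, "z": 9, "spin": 0, "fingers": 0}]}}

```text
clock: 4.1
tcp_pos: [0.7269, -0.4895, 0.5159]
orientation: [0.933, -0.352, 0.065, 0.044]
contact_force: [0.5, 0.5, -0.4]
width: 0.0925
grasp_force: 0.0
```

```bash
python3 -c "
from h import *
st()"
```

```text
t 4.1 tcp [ 0.7269 -0.4895  0.5159] F [ 0.5  0.5 -0.4] w 0.0925 g 0.0 q [-0.602  0.76   0.073 -0.064  2.161  1.65 ]
 tilt 8.93 azim -54.7 closing yaw -131.48 closing slope 2.06
```

>>> {"api": "move_arm", "payload": {"deltas": [{"x": 24, "y": -16, "z": 18, "spin": 0, "fingers": 0}]}}

```text
clock: 4.22
tcp_pos: [0.7379, -0.4972, 0.5155]
orientation: [0.932, -0.351, 0.082, 0.048]
contact_force: [0.4, -0.5, -0.2]
width: 0.0927
grasp_force: 0.0
```

>>> {"api": "move_arm", "payload": {"deltas": [{"x": 24, "y": -16, "z": 18, "spin": 0, "fingers": 0}, {"x": 36, "y": -24, "z": 27, "spin": 0, "fingers": 0}, {"x": 36, "y": -24, "z": 27, "spin": 0, "fingers": 0}]}}

```text
clock: 4.6
tcp_pos: [0.7566, -0.5119, 0.5057]
orientation: [0.93, -0.349, 0.103, 0.053]
contact_force: [0.5, -0.4, -0.6]
width: 0.0928
grasp_force: 0.0
```

```bash
python3 -c "
from h import *
st()"
```

```text
t 4.6 tcp [ 0.7566 -0.5119  0.5057] F [ 0.5 -0.4 -0.6] w 0.0928 g 0.0 q [-0.604  0.777  0.073 -0.06   2.063  1.65 ]
 tilt 13.36 azim -47.9 closing yaw -131.36 closing slope 1.56
```

>>> {"api": "move_arm", "payload": {"deltas": [{"x": 24, "y": -16, "z": 18, "spin": 0, "fingers": 0}]}}

```text
clock: 4.72
tcp_pos: [0.7676, -0.52, 0.506]
orientation: [0.928, -0.348, 0.121, 0.058]
contact_force: [0.5, -0.1, -0.2]
width: 0.0931
grasp_force: 0.0
```

>>> {"api": "move_arm", "payload": {"deltas": [{"x": 24, "y": -16, "z": 18, "spin": 0, "fingers": 0}]}}

```text
clock: 4.85
tcp_pos: [0.7785, -0.5279, 0.5076]
orientation: [0.925, -0.347, 0.14, 0.063]
contact_force: [0.3, 0.5, 0.2]
width: 0.0931
grasp_force: 0.0
```

>>> {"api": "move_arm", "payload": {"deltas": [{"x": 24, "y": -16, "z": 18, "spin": 0, "fingers": 0}]}}

```text
clock: 4.97
tcp_pos: [0.7894, -0.5359, 0.5091]
orientation: [0.923, -0.345, 0.159, 0.068]
contact_force: [-0.6, 0.7, -0.8]
width: 0.0931
grasp_force: 0.0
```

>>> {"api": "move_arm", "payload": {"deltas": [{"x": 24, "y": -16, "z": 18, "spin": 0, "fingers": 0}]}}

```text
clock: 5.1
tcp_pos: [0.8005, -0.5438, 0.5108]
orientation: [0.919, -0.343, 0.177, 0.072]
contact_force: [-0.2, 0.8, 0.4]
width: 0.0932
grasp_force: 0.0
```

>>> {"api": "move_arm", "payload": {"deltas": [{"x": 24, "y": -16, "z": 18, "spin": 0, "fingers": 0}]}}

```text
clock: 5.22
tcp_pos: [0.8116, -0.5518, 0.5128]
orientation: [0.916, -0.341, 0.196, 0.077]
contact_force: [0.8, 0.0, -0.6]
width: 0.0931
grasp_force: 0.0
```

```bash
python3 -c "
from h import *
st()"
```

```text
t 5.22 tcp [ 0.8116 -0.5518  0.5128] F [ 0.8  0.  -0.6] w 0.0931 g 0.0 q [-0.607  0.792  0.074 -0.054  1.854  1.652]
 tilt 24.33 azim -41.9 closing yaw -130.98 closing slope 0.43
```

>>> {"api": "move_arm", "payload": {"deltas": [{"x": 24, "y": -16, "z": 18, "spin": 0, "fingers": 0}]}}

```text
clock: 5.35
tcp_pos: [0.8227, -0.5598, 0.5151]
orientation: [0.912, -0.339, 0.215, 0.082]
contact_force: [-0.4, 0.6, -0.5]
width: 0.0931
grasp_force: 0.0
```

>>> {"api": "move_arm", "payload": {"deltas": [{"x": 24, "y": -16, "z": 18, "spin": 0, "fingers": 0}]}}

```text
clock: 5.48
tcp_pos: [0.8338, -0.5677, 0.5176]
orientation: [0.908, -0.337, 0.233, 0.087]
contact_force: [0.0, 0.3, 0.2]
width: 0.093
grasp_force: 0.0
```

>>> {"api": "move_arm", "payload": {"deltas": [{"x": -5, "y": 2, "z": -1, "spin": 0, "fingers": 1}, {"x": -10, "y": 4, "z": -2, "spin": 0.13, "fingers": 1}, {"x": -15, "y": 6, "z": -3, "spin": 0.26, "fingers": 1}, {"x": -20, "y": 8, "z": -4, "spin": 0.39, "fingers": 1}, {"x": -25, "y": 10, "z": -5, "spin": 0.52, "fingers": 1}, {"x": -30, "y": 12, "z": -6, "spin": 0.65, "fingers": 1}, {"x": -35, "y": 14, "z": -6, "spin": 0.777, "fingers": 1}, {"x": -38, "y": 17, "z": -7, "spin": 0.777, "fingers": 1}, {"x": -38, "y": 17, "z": -7, "spin": 0.777, "fingers": 1}]}}

```text
clock: 6.6
tcp_pos: [0.4511, -0.3961, 0.4484]
orientation: [0.968, 0.031, 0.249, -0.008]
contact_force: [0.4, -0.9, 0.0]
width: 0.0076
grasp_force: 0.0
```

```bash
python3 - <<'E'
from h import *
s,M=st()
P=s["tcp_pos"];c=np.array([.6065,-.122]);a=np.radians(3.55);X=np.array([np.cos(a),np.sin(a)]);Y=np.array([-X[1],X[0]])
for yt in(-127.5,-42.5,42.5,127.5):
    w=c+X*-.035+Y*yt/1e3; print(yt,np.round(w,4))
w=c+X*-.11+Y*-.1375; print("pre",w,"delta cm",np.round((np.r_[w,.16]-P)*100,1))
E
```

```text
t 6.6 tcp [ 0.4511 -0.3961  0.4484] F [ 0.4 -0.9  0. ] w 0.0076 g 0.0 q [-0.986 -0.233  1.447  0.433  1.652  0.616]
 tilt 28.84 azim 3.6 closing yaw -86.29 closing slope 0.04
-127.5 [ 0.5795 -0.2514]
-42.5 [ 0.5742 -0.1666]
42.5 [ 0.5689 -0.0817]
127.5 [0.5637 0.0031]
pre [ 0.50522501 -0.26604731] delta cm [  5.4  13.  -28.8]
```

Tool attitude is now 28.8° tilt, azimuth 3.6°, closing line level. Next I'll go to the robot-side approach point and look with the wrist camera.

>>> {"api": "move_arm", "payload": {"deltas": [{"x": 1, "y": 2, "z": -5.5, "spin": 0, "fingers": 1}, {"x": 2, "y": 4, "z": -11, "spin": 0, "fingers": 1}, {"x": 3, "y": 6.5, "z": -16.5, "spin": 0, "fingers": 1}, {"x": 4, "y": 9, "z": -22, "spin": 0, "fingers": 1}, {"x": 5, "y": 11.5, "z": -27, "spin": 0, "fingers": 1}, {"x": 5.4, "y": 13, "z": -28.8, "spin": 0, "fingers": 1}, {"x": 5.4, "y": 13, "z": -28.8, "spin": 0, "fingers": 1}]}}

```text
clock: 7.48
tcp_pos: [0.5076, -0.2667, 0.1604]
orientation: [0.968, 0.032, 0.249, -0.009]
contact_force: [0.6, -0.1, 0.7]
width: 0.0006
grasp_force: 0.0
```

```bash
python3 - <<'E'
from h import *
st(); im,d=grab("wrist","w1"); z=load("w1"); P=cloud(z).reshape(-1,3); ok=z["d"].ravel()>0
K,R,t=cam("wrist"); print("cam",np.round(-R.T@t,3),np.round(R[2],3))
c=np.array([.6065,-.122]);a=np.radians(3.55);X=np.array([np.cos(a),np.sin(a)]);Y=np.array([-X[1],X[0]])
xt=(P[:,:2]-c)@X; yt=(P[:,:2]-c)@Y; h=P[:,2]
for y0 in(-.1275,-.0425,.0425,.1275):
    m=ok&(abs(yt-y0)<.019)&(xt>-.048)&(xt<-.02)&(h>.082)&(h<.11)
    if m.sum()>30:
        A=np.c_[yt[m],h[m],np.ones(m.sum())]; b=yt[m]**2+h[m]**2; s=np.linalg.lstsq(A,b,rcond=None)[0]; r=np.sqrt(s[2]+s[0]**2/4+s[1]**2/4)
        print(y0,m.sum(),"fit y,z,r",np.round([s[0]/2,s[1]/2,r],4),"top",np.percentile(h[m],98))
    m=ok&(abs(yt-y0)<.005)&(h>.08)&(h<.09)&(xt<-.05); print(" stub x",np.round(np.percentile(xt[m],[2,98]),4) if m.any() else None, "z",np.median(h[m]) if m.any() else None)
m=ok&(abs(h-.092)<.003)&(xt<-.05)&(xt>-.08)&(abs(yt)<.185); print("rail x",np.percentile(xt[m],[3,50,97]), m.sum())
E
```

```text
t 7.47 tcp [ 0.5076 -0.2667  0.1604] F [ 0.6 -0.1  0.7] w 0.0006 g 0.0 q [-0.718 -0.359  2.01   0.383  1.149  0.688]
 tilt 28.81 azim 3.9 closing yaw -86.17 closing slope -0.03
cam [ 0.494 -0.267  0.359] [ 0.198  0.012 -0.98 ]
-0.1275 1595 fit y,z,r [-0.1252  0.0806  0.019 ] top 0.10025611640421901
 stub x [-0.0762 -0.0551] z 0.08548929024991943
-0.0425 1700 fit y,z,r [-0.0402  0.0804  0.0192] top 0.10036816787686334
 stub x [-0.0764 -0.0551] z 0.08547242802153063
0.0425 1825 fit y,z,r [0.0446 0.0805 0.019 ] top 0.10021625283284148
 stub x [-0.0763 -0.0553] z 0.08547517633345246
0.1275 446 fit y,z,r [0.1123 0.0864 0.0029] top 0.09126710047705175
 stub x None z None
rail x [-0.06624903 -0.06178453 -0.05197981] 4130
```

View pics/w1.png

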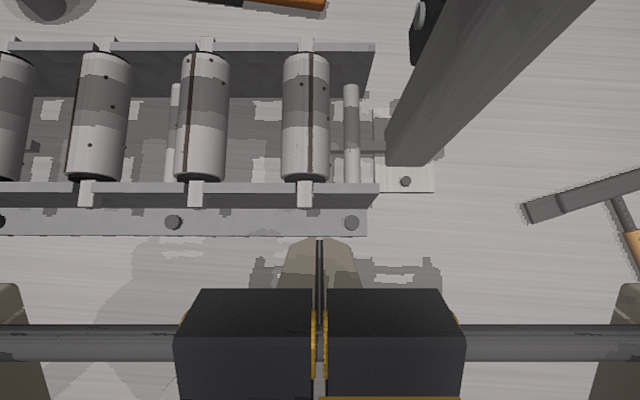

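The wrist view shows the tubes at columns 305, 203 and 98, rows 55–180, each with a dark seam. Tube centres measure z = 0.0805 m and tops 0.100 m, agreeing with the text. The track centre is corrected by about 2 mm. Next I'll enter over roller A (y = −127.5) and touch it.

>>> {"api": "move_arm", "payload": {"deltas": [{"x": 0, "y": 0, "z": -3.3, "spin": 0, "fingers": 1}, {"x": 4, "y": 0.2, "z": -3.6, "spin": 0, "fingers": 1}, {"x": 7, "y": 0.2, "z": -3.6, "spin": 0, "fingers": 1}, {"x": 7, "y": 0.2, "z": -3.8, "spin": 0, "fingers": 1}]}}

```text
clock: 8.02
tcp_pos: [0.5793, -0.2667, 0.1244]
orientation: [0.968, 0.032, 0.25, -0.008]
contact_force: [-0.4, -0.2, -0.3]
width: 0.0005
grasp_force: 0.0
```

>>> {"api": "move_arm", "payload": {"deltas": [{"x": 0, "y": 0, "z": -0.2, "spin": 0, "fingers": 1}]}}

```text
clock: 8.15
tcp_pos: [0.5774, -0.2664, 0.1214]
orientation: [0.968, 0.032, 0.249, -0.008]
contact_force: [-0.3, 0.5, -0.1]
width: 0.0002
grasp_force: 0.0
```

>>> {"api": "move_arm", "payload": {"deltas": [{"x": 0, "y": 0, "z": -0.15, "spin": 0, "fingers": 1}]}}

```text
clock: 8.28
tcp_pos: [0.577, -0.2661, 0.1193]
orientation: [0.968, 0.031, 0.249, -0.008]
contact_force: [-1.3, 0.5, -0.9]
width: 0.0005
grasp_force: 0.0
```

>>> {"api": "move_arm", "payload": {"deltas": [{"x": 0, "y": 0, "z": -0.1, "spin": 0, "fingers": 1}]}}

```text
clock: 8.4
tcp_pos: [0.5771, -0.2658, 0.118]
orientation: [0.968, 0.031, 0.249, -0.008]
contact_force: [0.0, 0.9, -0.3]
width: 0.0005
grasp_force: 0.0
```

>>> {"api": "move_arm", "payload": {"deltas": [{"x": 0, "y": 0.6, "z": 0, "spin": 0, "fingers": 1}]}}

```text
clock: 8.52
tcp_pos: [0.5772, -0.2596, 0.1177]
orientation: [0.968, 0.031, 0.249, -0.008]
contact_force: [0.3, 0.2, -0.6]
width: 0.0004
grasp_force: 0.0
```

>>> {"api": "move_arm", "payload": {"deltas": [{"x": 0, "y": 0, "z": -0.1, "spin": 0, "fingers": 1}]}}

```text
clock: 8.65
tcp_pos: [0.5774, -0.259, 0.1169]
orientation: [0.968, 0.032, 0.249, -0.008]
contact_force: [-0.5, -0.5, 0.4]
width: 0.0003
grasp_force: 0.0
```

>>> {"api": "move_arm", "payload": {"deltas": [{"x": 0, "y": 0, "z": -0.1, "spin": 0, "fingers": 1}]}}

```text
clock: 8.78
tcp_pos: [0.5775, -0.2593, 0.1157]
orientation: [0.968, 0.032, 0.249, -0.008]
contact_force: [-1.0, -0.6, 0.1]
width: 0.0004
grasp_force: 0.0
```

>>> {"api": "move_arm", "payload": {"deltas": [{"x": 0, "y": 0.6, "z": 0, "spin": 0, "fingers": 1}]}}

```text
clock: 8.9
tcp_pos: [0.5774, -0.2534, 0.1155]
orientation: [0.968, 0.032, 0.249, -0.008]
contact_force: [-0.3, -0.0, 0.1]
width: 0.0005
grasp_force: 0.0
```

>>> {"api": "move_arm", "payload": {"deltas": [{"x": 0, "y": 0, "z": -0.1, "spin": 0, "fingers": 1}]}}

```text
clock: 9.02
tcp_pos: [0.5775, -0.253, 0.1147]
orientation: [0.968, 0.032, 0.249, -0.008]
contact_force: [-0.0, -0.4, -0.9]
width: 0.0003
grasp_force: 0.0
```

```bash
python3 - <<'E'
from h import *
st(); im,d=grab("wrist","w2")
E
```

```text
t 9.03 tcp [ 0.5775 -0.253   0.1147] F [-0.  -0.4 -0.9] w 0.0003 g 0.0 q [-0.605 -0.207  1.966  0.363  1.006  0.763]
 tilt 28.84 azim 3.8 closing yaw -86.22 closing slope -0.01
```

View pics/w2.png

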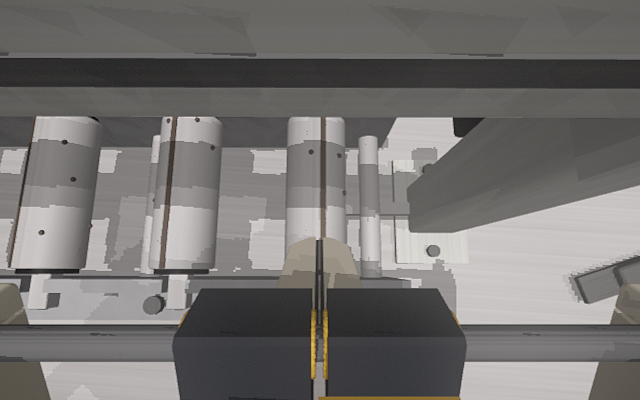

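The fingertip is centred over roller A (tube columns 287–346, seam at 322) but not yet touching. Continuing down.

>>> {"api": "move_arm", "payload": {"deltas": [{"x": 0, "y": 0, "z": -0.1, "spin": 0, "fingers": 1}]}}

```text
clock: 9.2
tcp_pos: [0.5775, -0.2534, 0.1137]
orientation: [0.968, 0.032, 0.249, -0.008]
contact_force: [-0.4, -0.3, -0.7]
width: 0.0002
grasp_force: 0.0
```

>>> {"api": "move_arm", "payload": {"deltas": [{"x": 0, "y": 0, "z": -0.1, "spin": 0, "fingers": 1}]}}

```text
clock: 9.32
tcp_pos: [0.5774, -0.2535, 0.1126]
orientation: [0.968, 0.032, 0.249, -0.008]
contact_force: [-0.6, 0.9, 0.2]
width: 0.0005
grasp_force: 0.0
```

>>> {"api": "move_arm", "payload": {"deltas": [{"x": 0, "y": 0, "z": -0.1, "spin": 0, "fingers": 1}]}}

```text
clock: 9.45
tcp_pos: [0.5774, -0.2535, 0.1116]
orientation: [0.968, 0.032, 0.249, -0.008]
contact_force: [-0.2, 0.9, 0.0]
width: 0.0004
grasp_force: 0.0
```

>>> {"api": "move_arm", "payload": {"deltas": [{"x": 0, "y": 0, "z": -0.1, "spin": 0, "fingers": 1}]}}

```text
clock: 9.57
tcp_pos: [0.5774, -0.2534, 0.1106]
orientation: [0.968, 0.032, 0.249, -0.008]
contact_force: [-0.3, -0.0, 0.6]
width: 0.0005
grasp_force: 0.0
```

>>> {"api": "move_arm", "payload": {"deltas": [{"x": 0, "y": 0, "z": -0.1, "spin": 0, "fingers": 1}]}}

```text
clock: 9.7
tcp_pos: [0.5774, -0.2534, 0.1096]
orientation: [0.968, 0.032, 0.249, -0.008]
contact_force: [0.7, -0.3, -0.2]
width: 0.0007
grasp_force: 0.0
```

>>> {"api": "move_arm", "payload": {"deltas": [{"x": 0, "y": 0, "z": -0.1, "spin": 0, "fingers": 1}]}}

```text
clock: 9.82
tcp_pos: [0.5774, -0.2534, 0.1086]
orientation: [0.968, 0.032, 0.249, -0.008]
contact_force: [-0.4, -0.2, -0.5]
width: 0.0004
grasp_force: 0.0
```

```bash
python3 - <<'E'
from h import *
s,M=st(); grab("wrist","w3")
z=load("w3");K,R,t=z["K"],z["R"],z["t"]
for nm,l in(("tcp",[0,0,0]),("tip",[0,0,.017]),("tip-x",[-.0075,0,.017]),("tip+x",[.0075,0,.017])):
    p=s["tcp_pos"]+M@np.array(l); q=K@(R@p+t); print(nm,np.round(p,4),np.round(q[:2]/q[2],0),q[2])
C=cloud(z)
for u in(300,318,335):
  for v in range(200,300,10): print(u,v,np.round(C[v,u],4), z["im"][v,u])
E
```

```text
t 9.82 tcp [ 0.5774 -0.2534  0.1086] F [-0.4 -0.2 -0.5] w 0.0004 g 0.0 q [-0.605 -0.202  1.972  0.365  0.996  0.758]
 tilt 28.83 azim 3.8 closing yaw -86.24 closing slope -0.01
tcp [ 0.5774 -0.2534  0.1086] [321. 242.] 0.19622280327001554
tip [ 0.5856 -0.2529  0.0937] [321. 230.] 0.212442476980266
tip-x [ 0.5791 -0.2533  0.0901] [321. 241.] 0.21468867487200038
tip+x [ 0.5922 -0.2524  0.0973] [321. 218.] 0.21019627908853164
300 200 [ 0.6022 -0.2394  0.0964] [134 134 138]
300 210 [ 0.5959 -0.2399  0.0982] [182 182 187]
300 220 [ 0.5901 -0.2403  0.0971] [182 183 186]
300 230 [ 0.5842 -0.2408  0.0976] [182 184 187]
300 240 [ 0.5785 -0.2412  0.0961] [158 162 168]
300 250 [ 0.5711 -0.2439  0.1371] [136 149 155]
300 260 [ 0.5664 -0.2447  0.1456] [126 137 145]
300 270 [ 0.5622 -0.2455  0.1551] [126 138 145]
300 280 [ 0.5584 -0.2461  0.1602] [ 97 106 111]
300 290 [ 0.5582 -0.249   0.2159] [51 50 53]
318 200 [ 0.6022 -0.2501  0.1003] [139 141 145]
318 210 [ 0.5965 -0.2505  0.099 ] [184 185 188]
318 220 [ 0.5905 -0.2509  0.0996] [202 201 205]
318 230 [ 0.5847 -0.2513  0.0999] [201 201 205]
318 240 [ 0.5772 -0.2519  0.1241] [62 61 64]
318 250 [ 0.5718 -0.2523  0.1342] [77 78 81]
318 260 [ 0.5671 -0.2526  0.1336] [65 67 70]
318 270 [ 0.5625 -0.2529  0.1347] [46 49 50]
318 280 [ 0.5579 -0.2532  0.133 ] [78 77 82]
318 290 [ 0.5503 -0.2535  0.0854] [68 70 71]
335 200 [ 0.6039 -0.2603  0.0943] [132 132 137]
335 210 [ 0.598  -0.2606  0.0936] [169 168 174]
335 220 [ 0.5917 -0.2609  0.0953] [168 170 173]
335 230 [ 0.5859 -0.2613  0.0946] [168 168 173]
335 240 [ 0.5776 -0.2603  0.127 ] [130 144 152]
335 250 [ 0.5722 -0.2602  0.1372] [133 146 154]
335 260 [ 0.5674 -0.2601  0.1464] [125 138 144]
335 270 [ 0.5631 -0.26    0.1534] [129 140 148]
335 280 [ 0.5593 -0.2599  0.1608] [ 93 102 107]
335 290 [ 0.5588 -0.2575  0.2165] [50 48 50]
```

View pics/w3.png

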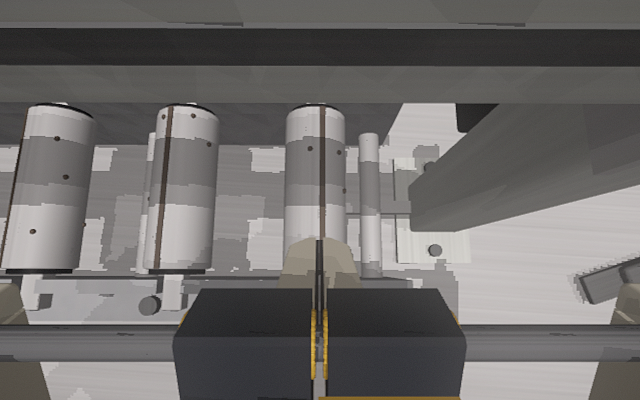

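>>> {"api": "move_arm", "payload": {"deltas": [{"x": 0, "y": 0.3, "z": -0.15, "spin": 0, "fingers": 1}]}}

```text
clock: 10.0
tcp_pos: [0.5775, -0.2505, 0.1072]
orientation: [0.968, 0.032, 0.249, -0.008]
contact_force: [-0.4, 0.1, 0.5]
width: 0.0002
grasp_force: 0.0
```

>>> {"api": "move_arm", "payload": {"deltas": [{"x": 0, "y": 0, "z": -0.15, "spin": 0, "fingers": 1}]}}

```text
clock: 10.12
tcp_pos: [0.5775, -0.2502, 0.1056]
orientation: [0.968, 0.032, 0.249, -0.008]
contact_force: [-1.1, 0.3, 0.1]
width: 0.0006
grasp_force: 0.0
```

>>> {"api": "move_arm", "payload": {"deltas": [{"x": 0, "y": 0, "z": -0.15, "spin": 0, "fingers": 1}]}}

```text
clock: 10.25
tcp_pos: [0.5775, -0.2503, 0.104]
orientation: [0.968, 0.032, 0.249, -0.008]
contact_force: [-0.2, 0.6, -0.1]
width: 0.0004
grasp_force: 0.0
```

```bash
python3 - <<'E'
from h import *
s,M=st(); im,d=grab("side","s3"); z=load("s3"); K,R,t=z["K"],z["R"],z["t"]; C=cloud(z)
for nm,l in(("tcp",[0,0,0]),("tip",[0,0,.017]),("body",[0,0,-.063])):
    p=s["tcp_pos"]+M@np.array(l); q=K@(R@p+t); print(nm,np.round(p,4),np.round(q[:2]/q[2],0),q[2],d[int(q[1]/q[2]),int(q[0]/q[2])])
q=K@(R@s["tcp_pos"]+t); u,v=(q[:2]/q[2]).astype(int)
cv2.imwrite("pics/s3z.png",cv2.resize(im[v-50:v+50,u-70:u+70],None,fx=5.5,fy=5.5,interpolation=cv2.INTER_CUBIC))
E
```

```text
t 10.25 tcp [ 0.5775 -0.2503  0.104 ] F [-0.2  0.6 -0.1] w 0.0004 g 0.0 q [-0.6   -0.202  1.98   0.365  0.987  0.76 ]
 tilt 28.83 azim 3.8 closing yaw -86.24 closing slope -0.01
tcp [ 0.5775 -0.2503  0.104 ] [296. 177.] 1.4054334781016424 1.4212643
tip [ 0.5856 -0.2498  0.0891] [294. 181.] 1.4139966302971845 1.40103
body [ 0.5471 -0.2523  0.1592] [303. 164.] 1.373699443494634 1.1934937
```

View pics/s3z.png

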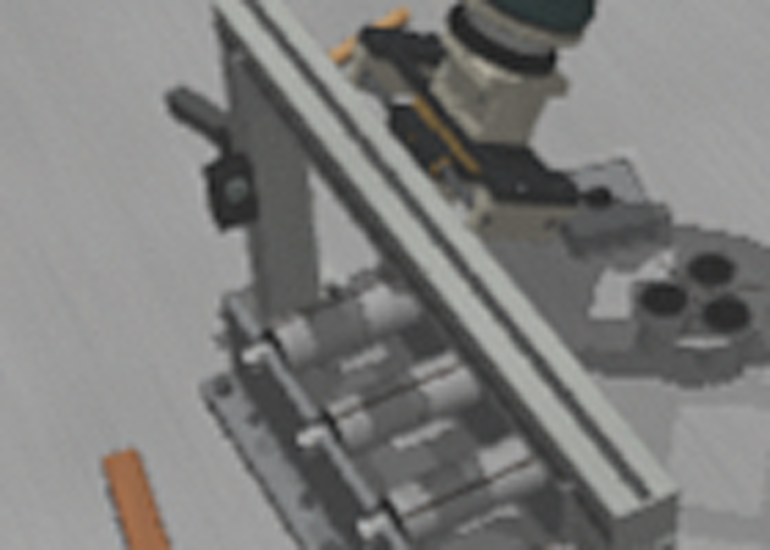

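The side crop shows the gripper behind the beam with clear space around it; the tip itself is hidden. Carrying on down in small steps until there is contact.

>>> {"api": "move_arm", "payload": {"deltas": [{"x": 0, "y": 0, "z": -0.12, "spin": 0, "fingers": 1}]}}

```text
clock: 10.42
tcp_pos: [0.5775, -0.2505, 0.1029]
orientation: [0.968, 0.032, 0.249, -0.008]
contact_force: [0.0, 0.0, 0.3]
width: 0.0003
grasp_force: 0.0
```

>>> {"api": "move_arm", "payload": {"deltas": [{"x": 0, "y": 0, "z": -0.12, "spin": 0, "fingers": 1}]}}

```text
clock: 10.55
tcp_pos: [0.5775, -0.2505, 0.1017]
orientation: [0.968, 0.032, 0.249, -0.008]
contact_force: [0.0, 0.3, -0.4]
width: 0.0008
grasp_force: 0.0
```

>>> {"api": "move_arm", "payload": {"deltas": [{"x": 0, "y": 0, "z": -0.12, "spin": 0, "fingers": 1}]}}

```text
clock: 10.68
tcp_pos: [0.5775, -0.2504, 0.1005]
orientation: [0.968, 0.032, 0.249, -0.008]
contact_force: [-0.3, 0.3, 0.7]
width: 0.0002
grasp_force: 0.0
```

>>> {"api": "move_arm", "payload": {"deltas": [{"x": 0, "y": 0, "z": -0.12, "spin": 0, "fingers": 1}]}}

```text
clock: 10.8
tcp_pos: [0.5774, -0.2504, 0.0993]
orientation: [0.968, 0.032, 0.249, -0.008]
contact_force: [-0.3, -0.1, 0.2]
width: 0.0001
grasp_force: 0.0
```

```bash
python3 - <<'E'
from h import *
s,M=st(); z=load("w1"); C=cloud(z)
# finger geometry in tool frame from w1 (free air): pose at that time
from scipy.spatial.transform import Rotation as Ro
M1=Ro.from_quat([.968,.032,.249,-.009]).as_matrix(); p1=np.array([.5076,-.2667,.1604])
L=(C-p1)@M1
for u in(290,300,312,320,328,340): print(u,[ (v,*np.round(L[v,u]*1000,0).astype(int)) for v in (232,236,238,240,242,246,250,260,270,280)])
E
```

```text
t 10.8 tcp [ 0.5774 -0.2504  0.0993] F [-0.3 -0.1  0.2] w 0.0001 g 0.0 q [-0.6   -0.198  1.984  0.367  0.979  0.757]
 tilt 28.83 azim 3.8 closing yaw -86.24 closing slope -0.01
290 [(232, np.int64(-53), np.int64(-29), np.int64(136)), (236, np.int64(-59), np.int64(-29), np.int64(140)), (238, np.int64(-65), np.int64(-30), np.int64(148)), (240, np.int64(-66), np.int64(-30), np.int64(146)), (242, np.int64(-69), np.int64(-30), np.int64(147)), (246, np.int64(8), np.int64(-15), np.int64(-23)), (250, np.int64(9), np.int64(-15), np.int64(-28)), (260, np.int64(9), np.int64(-14), np.int64(-37)), (270, np.int64(9), np.int64(-13), np.int64(-47)), (280, np.int64(8), np.int64(-13), np.int64(-54))]
300 [(232, np.int64(-53), np.int64(-19), np.int64(136)), (236, np.int64(-59), np.int64(-19), np.int64(139)), (238, np.int64(-65), np.int64(-20), np.int64(148)), (240, np.int64(-67), np.int64(-20), np.int64(147)), (242, np.int64(9), np.int64(-10), np.int64(-20)), (246, np.int64(8), np.int64(-10), np.int64(-23)), (250, np.int64(9), np.int64(-10), np.int64(-27)), (260, np.int64(9), np.int64(-9), np.int64(-38
[... 1386 characters left out ...]
nt64(-24)), (250, np.int64(9), np.int64(3), np.int64(-29)), (260, np.int64(9), np.int64(3), np.int64(-38)), (270, np.int64(9), np.int64(3), np.int64(-46)), (280, np.int64(9), np.int64(3), np.int64(-54))]
340 [(232, np.int64(-53), np.int64(19), np.int64(136)), (236, np.int64(-58), np.int64(19), np.int64(137)), (238, np.int64(-64), np.int64(20), np.int64(147)), (240, np.int64(-67), np.int64(20), np.int64(147)), (242, np.int64(9), np.int64(9), np.int64(-20)), (246, np.int64(9), np.int64(9), np.int64(-24)), (250, np.int64(9), np.int64(9), np.int64(-29)), (260, np.int64(9), np.int64(8), np.int64(-38)), (270, np.int64(9), np.int64(8), np.int64(-46)), (280, np.int64(9), np.int64(7), np.int64(-54))]
```

The depth data show that with the jaws shut the fingertips end about 14 mm behind the TCP, because they retract as they close. Contact should come near TCP z = 0.092.

>>> {"api": "move_arm", "payload": {"deltas": [{"x": 0, "y": -0.5, "z": -0.3, "spin": 0, "fingers": 1}, {"x": 0, "y": -0.8, "z": -0.5, "spin": 0, "fingers": 1}]}}

```text
clock: 11.05
tcp_pos: [0.5774, -0.2588, 0.0941]
orientation: [0.968, 0.032, 0.249, -0.008]
contact_force: [-0.7, -0.6, -0.3]
width: 0.0005
grasp_force: 0.0
```

>>> {"api": "move_arm", "payload": {"deltas": [{"x": 0, "y": 0, "z": -0.1, "spin": 0, "fingers": 1}]}}

```text
clock: 11.18
tcp_pos: [0.5774, -0.2587, 0.0931]
orientation: [0.968, 0.032, 0.249, -0.008]
contact_force: [0.2, -0.5, 0.8]
width: 0.0006
grasp_force: 0.0
```

>>> {"api": "move_arm", "payload": {"deltas": [{"x": 0, "y": 0, "z": -0.1, "spin": 0, "fingers": 1}]}}

```text
clock: 11.3
tcp_pos: [0.5774, -0.2585, 0.0922]
orientation: [0.968, 0.032, 0.249, -0.008]
contact_force: [0.1, 0.8, 0.8]
width: 0.0005
grasp_force: 0.0
```

>>> {"api": "move_arm", "payload": {"deltas": [{"x": 0, "y": 0, "z": -0.1, "spin": 0, "fingers": 1}]}}

```text
clock: 11.42
tcp_pos: [0.5776, -0.2584, 0.0915]
orientation: [0.968, 0.032, 0.249, -0.008]
contact_force: [0.5, -0.7, 2.0]
width: 0.0005
grasp_force: 1.1
```

>>> {"api": "move_arm", "payload": {"deltas": [{"x": 0, "y": 0, "z": -0.1, "spin": 0, "fingers": 1}]}}

```text
clock: 11.55
tcp_pos: [0.5778, -0.2586, 0.091]
orientation: [0.968, 0.032, 0.249, -0.008]
contact_force: [-1.6, -1.9, 5.8]
width: 0.0004
grasp_force: 3.1
```

>>> {"api": "move_arm", "payload": {"deltas": [{"x": 0, "y": 0, "z": -0.1, "spin": 0, "fingers": 1}]}}

```text
clock: 11.68
tcp_pos: [0.578, -0.2589, 0.0906]
orientation: [0.968, 0.032, 0.25, -0.008]
contact_force: [-1.5, -1.9, 10.2]
width: 0.0004
grasp_force: 5.0
```

>>> {"api": "move_arm", "payload": {"deltas": [{"x": 0, "y": 1.0, "z": 0.1, "spin": 0, "fingers": 1}]}}

```text
clock: 11.8
tcp_pos: [0.5779, -0.2492, 0.0915]
orientation: [0.968, 0.031, 0.25, -0.007]
contact_force: [-3.1, -0.3, 5.7]
width: 0.0004
grasp_force: 3.3
```

>>> {"api": "move_arm", "payload": {"deltas": [{"x": 0, "y": 2.7, "z": 0.1, "spin": 0, "fingers": 1}]}}

```text
clock: 11.92
tcp_pos: [0.5774, -0.2217, 0.0915]
orientation: [0.968, 0.031, 0.249, -0.008]
contact_force: [-0.2, -0.0, 0.4]
width: 0.0004
grasp_force: 0.0
```

```bash
python3 - <<'E'
from h import *
for i in range(5): grab("wrist",f"a{i}")
st()
ims=[load(f"a{i}")["im"].astype(int) for i in range(5)]
for i in range(4): print(i,[round(float(np.abs(ims[i+1]-ims[i])[110:230,u:u+60].mean()),2) for u in range(0,640,60)])
cv2.imwrite("pics/aa.png",np.hstack([np.vstack([load(f"a{i}")["im"][100:290,180:440] for i in (0,1)]),np.vstack([load(f"a{i}")["im"][100:290,180:440] for i in (2,4)])]))
E
```

```text
t 12.18 tcp [ 0.5775 -0.2216  0.0914] F [0.4 0.2 0.1] w 0.0006 g 0.0 q [-0.551 -0.226  2.021  0.349  0.954  0.807]
 tilt 28.83 azim 3.8 closing yaw -86.22 closing slope 0.0
0 [13.13, 8.07, 8.15, 21.53, 8.29, 9.06, 9.39, 11.88, 6.02, 4.47, 2.93]
1 [6.57, 2.77, 3.57, 7.66, 3.23, 3.87, 8.11, 4.92, 2.06, 2.35, 1.62]
2 [6.25, 2.79, 3.6, 7.79, 3.38, 3.62, 12.82, 4.93, 2.6, 2.14, 1.6]
3 [5.17, 2.37, 2.97, 6.17, 2.7, 2.52, 16.32, 3.85, 2.46, 2.04, 1.8]
```

```bash
cat >> h.py <<'E'
c=np.array([.6050,-.1203]);a_=np.radians(3.55);X=np.array([np.cos(a_),np.sin(a_)]);Y=np.array([-X[1],X[0]])
def unroll(tag,y0):
    """sample the tube surface: mean grey against angle (deg from top, + towards +y)"""
    z=load(tag);K,R,t=z["K"],z["R"],z["t"];g=cv2.cvtColor(z["im"],cv2.COLOR_BGR2GRAY).astype(np.float32)
    th=np.radians(np.arange(-66,67,6));xs=np.linspace(-.02,.02,30)
    T,S=np.meshgrid(th,xs); w=c+S[...,None]*X+(y0+.02*np.sin(T))[...,None]*Y
    p=np.concatenate([w,(.0803+.02*np.cos(T))[...,None]],-1)@R.T+t
    q=p@K.T;u=(q[...,0]/q[...,2]).astype(np.float32);v=(q[...,1]/q[...,2]).astype(np.float32)
    G=cv2.remap(g,u,v,cv2.INTER_LINEAR,borderValue=0); return np.degrees(th).round().astype(int),np.median(G,0).astype(int)
E
python3 - <<'E'
from h import *
print(unroll("w3",-.1275)[0])
for t in("w2","w3","a0","a1","a2","a3","a4"): print(t,*unroll(t,-.1275)[1])
print("B",*unroll("a4",-.0425)[1])
E
```

```text
[-66 -60 -54 -48 -42 -36 -30 -24 -18 -12  -6   0   6  12  18  24  30  36
  42  48  54  60  66]
w2 105 107 117 124 124 130 132 137 120 71 122 131 129 131 130 130 129 127 125 121 116 111 104
w3 99 102 112 117 115 124 127 131 119 67 120 125 122 124 123 123 122 121 119 115 112 106 100
a0 101 91 98 103 108 108 116 113 116 114 117 118 116 114 112 113 111 106 105 105 103 97 93
a1 79 73 97 103 110 109 115 116 118 114 116 114 117 114 114 116 114 113 110 105 103 94 91
a2 112 104 100 68 60 112 114 116 120 114 116 117 117 114 111 114 115 112 110 108 104 97 93
a3 114 106 96 100 107 112 72 61 121 115 115 116 114 114 114 115 115 110 108 107 102 96 95
a4 106 95 95 105 104 107 109 116 118 61 75 115 114 114 115 114 114 114 109 106 98 97 94
B 95 99 103 105 111 113 118 111 114 116 116 113 118 53 60 117 114 107 102 99 93 93 97
```

View pics/aa.png

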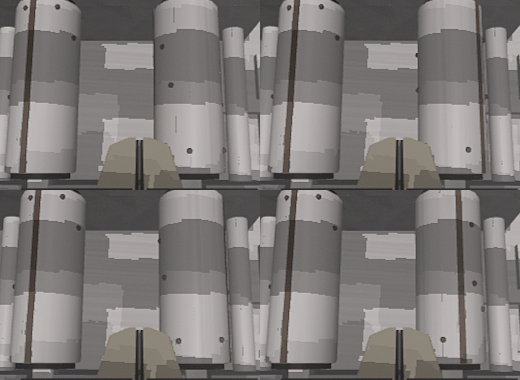

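Roller A runs free: over successive frames its seam moves −42° → −27° → −9° after release. Now roller B (y = −42.5), same stroke.

>>> {"api": "move_arm", "payload": {"deltas": [{"x": 0, "y": 2.0, "z": 1.2, "spin": 0, "fingers": 1}, {"x": -0.5, "y": 4.8, "z": 0.8, "spin": 0, "fingers": 1}, {"x": -0.5, "y": 4.8, "z": 0.1, "spin": 0, "fingers": 1}, {"x": -0.5, "y": 4.8, "z": -0.2, "spin": 0, "fingers": 1}, {"x": -0.5, "y": 4.8, "z": -0.2, "spin": 0, "fingers": 1}]}}

```text
clock: 12.8
tcp_pos: [0.5731, -0.1748, 0.0905]
orientation: [0.968, 0.031, 0.25, -0.008]
contact_force: [-5.5, 0.3, 10.7]
width: 0.0008
grasp_force: 5.4
```

>>> {"api": "move_arm", "payload": {"deltas": [{"x": 0, "y": 1.0, "z": 0, "spin": 0, "fingers": 1}]}}

```text
clock: 12.92
tcp_pos: [0.5733, -0.1659, 0.0911]
orientation: [0.968, 0.031, 0.25, -0.007]
contact_force: [-7.4, -7.8, 14.7]
width: 0.0003
grasp_force: 8.0
```

>>> {"api": "move_arm", "payload": {"deltas": [{"x": 0, "y": 2.7, "z": 0.1, "spin": 0, "fingers": 1}]}}

```text
clock: 13.05
tcp_pos: [0.5729, -0.1383, 0.0908]
orientation: [0.968, 0.031, 0.249, -0.008]
contact_force: [0.4, 0.0, 0.8]
width: 0.0006
grasp_force: 0.0
```

```bash
python3 - <<'E'
from h import *
for i in range(4): grab("wrist",f"b{i}")
st()
print(*unroll("b0",-.0425)[0])
for i in range(4): print("B",*unroll(f"b{i}",-.0425)[1])
for i in range(4): print("C",*unroll(f"b{i}",.0425)[1])
E
```

```text
t 13.25 tcp [ 0.5726 -0.137   0.0901] F [-0.6 -0.4 -0.8] w 0.0004 g 0.0 q [-0.394 -0.322  2.099  0.271  0.924  0.996]
 tilt 28.82 azim 3.8 closing yaw -86.23 closing slope 0.0
-66 -60 -54 -48 -42 -36 -30 -24 -18 -12 -6 0 6 12 18 24 30 36 42 48 54 60 66
B 117 103 109 112 114 119 122 118 118 118 121 121 121 121 121 118 120 117 82 60 91 102 96
B 111 104 109 113 118 117 123 116 118 119 121 122 123 123 124 123 120 119 67 62 101 101 96
B 111 104 109 113 118 118 123 117 118 120 121 122 123 123 124 122 120 119 61 60 102 101 96
B 110 104 109 112 117 117 123 116 117 119 121 122 122 122 122 121 119 119 63 60 100 100 95
C 99 104 107 111 115 119 123 116 119 122 120 119 120 116 121 121 94 53 79 107 97 104 116
C 100 105 109 113 117 119 123 116 119 122 121 120 121 114 117 123 93 54 78 107 98 103 119
C 101 105 108 112 115 119 123 116 119 122 121 120 120 114 122 122 93 54 81 106 98 103 115
C 100 104 108 112 115 119 123 116 119 123 121 120 120 115 122 121 94 53 79 107 97 104 115
```

Roller B binds: Fy was −7.8 N, and its seam moved 15° → 45° and then stayed there through four frames. I'll give it one more proper stroke, then do roller C.

>>> {"api": "move_arm", "payload": {"deltas": [{"x": 0, "y": -2.0, "z": 1.2, "spin": 0, "fingers": 1}, {"x": 0, "y": -4.1, "z": 0.8, "spin": 0, "fingers": 1}, {"x": 0, "y": -4.1, "z": 0.1, "spin": 0, "fingers": 1}, {"x": 0, "y": -4.1, "z": -0.1, "spin": 0, "fingers": 1}]}}

```text
clock: 13.75
tcp_pos: [0.5725, -0.1781, 0.089]
orientation: [0.968, 0.031, 0.249, -0.008]
contact_force: [-2.3, -5.0, 7.9]
width: 0.0006
grasp_force: 4.3
```

>>> {"api": "move_arm", "payload": {"deltas": [{"x": 0, "y": 1.3, "z": 0, "spin": 0, "fingers": 1}]}}

```text
clock: 13.88
tcp_pos: [0.5733, -0.1658, 0.0909]
orientation: [0.968, 0.031, 0.25, -0.007]
contact_force: [-6.1, -7.7, 13.7]
width: 0.0008
grasp_force: 7.5
```

>>> {"api": "move_arm", "payload": {"deltas": [{"x": 0, "y": 1.6, "z": 0, "spin": 0, "fingers": 1}, {"x": 0, "y": 1.8, "z": 1.2, "spin": 0, "fingers": 1}]}}

```text
clock: 14.12
tcp_pos: [0.5719, -0.1452, 0.1006]
orientation: [0.968, 0.032, 0.248, -0.009]
contact_force: [0.4, -0.2, -0.5]
width: 0.0006
grasp_force: 0.0
```

>>> {"api": "move_arm", "payload": {"deltas": [{"x": -0.3, "y": 3.0, "z": 0.2, "spin": 0, "fingers": 1}, {"x": -0.5, "y": 5.5, "z": -0.4, "spin": 0, "fingers": 1}, {"x": -0.5, "y": 5.5, "z": -1.0, "spin": 0, "fingers": 1}, {"x": -0.5, "y": 5.5, "z": -1.2, "spin": 0, "fingers": 1}]}}

```text
clock: 14.62
tcp_pos: [0.5679, -0.0919, 0.0901]
orientation: [0.968, 0.032, 0.249, -0.008]
contact_force: [-4.5, -0.3, 10.4]
width: 0.0004
grasp_force: 4.7
```

>>> {"api": "move_arm", "payload": {"deltas": [{"x": 0, "y": 1.0, "z": 0, "spin": 0, "fingers": 1}]}}

```text
clock: 14.75
tcp_pos: [0.5683, -0.0832, 0.091]
orientation: [0.968, 0.031, 0.25, -0.007]
contact_force: [-5.3, -5.4, 12.8]
width: 0.0003
grasp_force: 6.9
```

>>> {"api": "move_arm", "payload": {"deltas": [{"x": 0, "y": 2.7, "z": 0.1, "spin": 0, "fingers": 1}]}}

```text
clock: 14.88
tcp_pos: [0.5679, -0.056, 0.0912]
orientation: [0.968, 0.031, 0.249, -0.008]
contact_force: [-0.2, 0.6, 0.3]
width: 0.0001
grasp_force: 0.0
```

```bash
python3 - <<'E'
from h import *
for i in range(4): grab("wrist",f"c{i}")
st()
print(*unroll("c0",-.0425)[0])
for i in range(4): print("C",*unroll(f"c{i}",.0425)[1])
for i in (0,3): print("B",*unroll(f"c{i}",-.0425)[1])
for i in (0,3): print("D",*unroll(f"c{i}",.1275)[1])
E
```

```text
t 15.07 tcp [ 0.5676 -0.0549  0.0904] F [ 0.3 -0.9  0.2] w 0.0003 g 0.0 q [-0.216 -0.389  2.148  0.171  0.904  1.216]
 tilt 28.82 azim 3.8 closing yaw -86.22 closing slope 0.0
-66 -60 -54 -48 -42 -36 -30 -24 -18 -12 -6 0 6 12 18 24 30 36 42 48 54 60 66
C 106 98 102 109 111 115 116 111 115 114 116 115 115 116 116 118 117 108 105 102 97 95 93
C 107 99 104 110 112 115 116 112 114 114 115 115 115 115 115 120 117 107 105 102 97 97 93
C 105 98 104 110 111 115 117 111 114 114 116 115 115 116 119 120 117 108 106 102 97 97 93
C 105 98 104 110 112 115 117 111 114 114 115 116 115 117 117 120 117 108 105 102 97 96 93
B 111 111 112 111 111 106 108 114 110 113 115 115 115 115 116 117 113 111 104 102 99 97 94
B 111 112 112 111 111 111 107 112 110 112 115 114 115 115 116 116 114 111 104 101 99 96 93
D 95 99 103 107 110 107 110 53 58 117 116 115 116 112 111 112 109 104 101 99 93 98 106
D 96 99 103 107 110 109 110 54 58 117 116 115 115 114 112 110 109 105 102 99 93 97 105
```

Roller C also binds: Fy −5.4 N, with no movement over the frames after release. It gets a second stroke, then roller D.

>>> {"api": "move_arm", "payload": {"deltas": [{"x": 0, "y": -2.0, "z": 1.2, "spin": 0, "fingers": 1}, {"x": 0, "y": -4.1, "z": 0.8, "spin": 0, "fingers": 1}, {"x": 0, "y": -4.1, "z": 0.1, "spin": 0, "fingers": 1}, {"x": 0, "y": -4.1, "z": -0.1, "spin": 0, "fingers": 1}]}}

```text
clock: 15.58
tcp_pos: [0.5671, -0.0958, 0.0884]
orientation: [0.968, 0.031, 0.248, -0.008]
contact_force: [-0.3, -1.6, 2.4]
width: 0.0003
grasp_force: 1.7
```

>>> {"api": "move_arm", "payload": {"deltas": [{"x": 0, "y": 1.3, "z": 0, "spin": 0, "fingers": 1}]}}

```text
clock: 15.7
tcp_pos: [0.5682, -0.0834, 0.0907]
orientation: [0.968, 0.031, 0.25, -0.007]
contact_force: [0.9, -5.4, 11.4]
width: 0.0003
grasp_force: 5.9
```

>>> {"api": "move_arm", "payload": {"deltas": [{"x": 0, "y": 1.6, "z": 0, "spin": 0, "fingers": 1}, {"x": 0, "y": 1.8, "z": 1.2, "spin": 0, "fingers": 1}]}}

```text
clock: 15.95
tcp_pos: [0.567, -0.0631, 0.1009]
orientation: [0.968, 0.032, 0.248, -0.009]
contact_force: [-0.3, -0.3, 0.7]
width: 0.0005
grasp_force: 0.0
```

>>> {"api": "move_arm", "payload": {"deltas": [{"x": -0.3, "y": 3.0, "z": 0.2, "spin": 0, "fingers": 1}, {"x": -0.5, "y": 5.5, "z": -0.4, "spin": 0, "fingers": 1}, {"x": -0.5, "y": 5.5, "z": -1.0, "spin": 0, "fingers": 1}, {"x": -0.5, "y": 5.5, "z": -1.2, "spin": 0, "fingers": 1}]}}

```text
clock: 16.45
tcp_pos: [0.5626, -0.0098, 0.0894]
orientation: [0.968, 0.032, 0.249, -0.008]
contact_force: [-0.9, -1.8, 3.0]
width: 0.0004
grasp_force: 1.7
```

>>> {"api": "move_arm", "payload": {"deltas": [{"x": 0, "y": 1.0, "z": 0, "spin": 0, "fingers": 1}]}}

```text
clock: 16.58
tcp_pos: [0.5631, -0.0008, 0.0907]
orientation: [0.968, 0.031, 0.25, -0.007]
contact_force: [-9.4, -3.0, 15.9]
width: 0.0005
grasp_force: 7.4
```

>>> {"api": "move_arm", "payload": {"deltas": [{"x": 0, "y": 2.7, "z": 0.1, "spin": 0, "fingers": 1}]}}

```text
clock: 16.7
tcp_pos: [0.563, 0.0264, 0.0914]
orientation: [0.968, 0.03, 0.249, -0.008]
contact_force: [-0.2, -0.2, -0.8]
width: 0.0002
grasp_force: 0.0
```

```bash
python3 - <<'E'
from h import *
for i in range(5): grab("wrist",f"d{i}")
st()
print(*unroll("d0",-.0425)[0])
for i in range(5): print("D",*unroll(f"d{i}",.1275)[1])
for i in (0,3): print("C",*unroll(f"d{i}",.0425)[1])
E
```

```text
t 16.95 tcp [0.5625 0.027  0.0903] F [ 0.7  0.2 -0.2] w 0.0006 g 0.0 q [-0.021 -0.416  2.166  0.053  0.89   1.462]
 tilt 28.81 azim 3.8 closing yaw -86.25 closing slope -0.0
-66 -60 -54 -48 -42 -36 -30 -24 -18 -12 -6 0 6 12 18 24 30 36 42 48 54 60 66
D 116 97 100 104 112 116 114 115 113 118 119 120 123 124 122 117 114 112 109 106 104 102 98
D 87 67 99 110 116 118 112 115 116 118 120 120 119 117 119 116 113 113 111 106 105 102 98
D 125 103 106 111 88 64 103 114 117 118 120 121 121 118 124 117 114 111 107 106 104 100 98
D 121 103 106 111 115 115 114 115 118 63 65 120 119 125 123 116 113 111 108 106 107 102 97
D 123 104 103 111 114 117 113 115 117 118 119 119 120 91 65 118 112 112 109 106 103 99 95
C 118 119 119 116 95 57 100 114 114 113 117 117 120 120 124 122 119 110 108 105 102 100 96
C 118 120 120 117 97 57 99 113 115 114 118 118 121 122 120 120 119 111 108 107 104 101 97
```

Roller D runs free (about 27° per 0.05 s) and C's seam is standing still. So A and D are free; B and C bind. Next: rise, go over C, open the jaws part way, and measure where the tips are.

>>> {"api": "move_arm", "payload": {"deltas": [{"x": 0, "y": -1, "z": 3, "spin": 0, "fingers": 1}, {"x": 0, "y": -4, "z": 6, "spin": 0, "fingers": 0.7}, {"x": 0.2, "y": -8, "z": 7, "spin": 0, "fingers": 0.3}, {"x": 0.4, "y": -10.7, "z": 7, "spin": 0, "fingers": 0.3}, {"x": 0.4, "y": -10.7, "z": 7, "spin": 0, "fingers": 0.3}]}}

```text
clock: 17.58
tcp_pos: [0.5663, -0.082, 0.1602]
orientation: [0.968, 0.03, 0.249, -0.008]
contact_force: [0.5, 0.3, -0.3]
width: 0.036
grasp_force: 0.0
```

```bash
python3 - <<'E'
from h import *
s,M=st(); im,d=grab("wrist","g1"); z=load("g1"); C=cloud(z); L=((C-s["tcp_pos"])@M)*1000
# finger points: near the tool, |x|<25,  |y|20..70
m=(d>0)&(np.abs(L[...,0])<25)&(np.abs(L[...,1])>20)&(np.abs(L[...,1])<75)&(L[...,2]<40)&(L[...,2]>-45)
v,u=np.where(m); print(m.sum(),u.min(),u.max(),v.min(),v.max())
for sgn in(-1,1):
    q=L[m&(L[...,1]*sgn>0)]; 
    if len(q): print(sgn,"y",np.percentile(q[:,1],[1,50,99]).round(),"zmax",np.percentile(q[:,2],[90,99,100]).round(),"x",np.percentile(q[:,0],[1,99]).round())
# tubes in track coords from this view
P=C.reshape(-1,3);xt=(P[:,:2]-c)@X;yt=(P[:,:2]-c)@Y;h=P[:,2]
for y0 in(-.0425,.0425):
    k=(abs(yt-y0)<.017)&(xt>-.01)&(xt<.01)&(h>.085)&(h<.105)
    if k.sum()>40:
        A=np.c_[yt[k],h[k],np.ones(k.sum())];b=yt[k]**2+h[k]**2;r=np.linalg.lstsq(A,b,rcond=None)[0];print(y0,"centre",r[:2]/2)
cv2.imwrite("pics/g1v.png",im)
E
```

```text
t 17.57 tcp [ 0.5663 -0.082   0.1602] F [ 0.5  0.3 -0.3] w 0.036 g 0.0 q [-0.277 -0.428  2.059  0.187  1.04   1.175]
 tilt 28.81 azim 3.6 closing yaw -86.43 closing slope -0.0
1570 240 398 237 271
-1 y [-34. -26. -20.] zmax [-19. -14. -13.] x [ 7. 10.]
1 y [20. 25. 32.] zmax [-20. -15. -12.] x [8. 9.]
-0.0425 centre [-0.04165761  0.08090876]
0.0425 centre [0.04330218 0.08031643]
```

View pics/g1v.png

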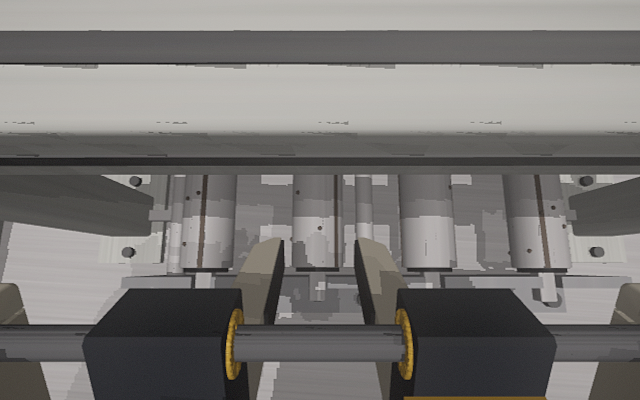

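The tube of roller C sits between the fingers (column 316). The real fingertips end 14 mm behind the reported TCP, shown by both touch and depth, so I'll shift the grasp accordingly. The wrist camera sits about 84 mm ahead of the tool axis, so before going under the beam I'll check whether it has a solid housing.

```bash
python3 - <<'E'
from h import *
s,M=st(); K,R,t=cam("wrist"); cp=-R.T@t; off=M.T@(cp-s["tcp_pos"]); print("cam in tool",off.round(3))
# at s3 the state was:
from scipy.spatial.transform import Rotation as Ro
M3=Ro.from_quat([.968,.032,.249,-.008]).as_matrix(); p3=np.array([.5775,-.2503,.104]); w=p3+M3@off
z=load("s3");q=z["K"]@(z["R"]@w+z["t"]);u,v=(q[:2]/q[2]).astype(int);print("cam",w.round(3),u,v,"exp depth",q[2].round(3));print(z["d"][v-6:v+7:2,u-6:u+7:2].round(3))
C=cloud(z);L=((C-p3)@M3)*1000
# all solid points of the tool ahead (+x) of body, above z local
m=(z["d"]>0)&(L[...,0]>-150)&(L[...,0]<150)&(abs(L[...,1])<130)&(L[...,2]<-60)&(L[...,2]>-400)&(C[...,2]>.12)
vv,uu=np.where(m);Q=L[m];Wt=((C[m][:,:2]-c)@X)*1000
k=(Wt<-24); Q=Q[k]
for lo in range(-380,-60,30):
    n=(Q[:,2]>=lo)&(Q[:,2]<lo+30)
    if n.sum()>3: print(lo,n.sum(),"x",np.percentile(Q[n,0],[1,50,99]).round(),"y",np.percentile(Q[n,1],[1,99]).round())
E
```

```text
t 17.62 tcp [ 0.5662 -0.0809  0.1601] F [ 0.5 -0.4 -0. ] w 0.0399 g 0.0 q [-0.275 -0.428  2.06   0.187  1.04   1.176]
 tilt 28.8 azim 3.6 closing yaw -86.39 closing slope -0.02
cam in tool [ 0.084 -0.001 -0.179]
cam [ 0.564 -0.25   0.302] 296 134 exp depth 1.261
[[1.773 1.779 1.761 1.775 1.758 1.772 1.762]
 [1.761 1.763 1.766 1.741 1.738 1.761 1.755]
 [1.757 1.365 1.373 1.382 1.749 1.752 1.74 ]
 [1.373 1.362 1.357 1.365 1.37  1.382 1.389]
 [1.374 1.358 1.355 1.353 1.36  1.369 1.376]
 [1.374 1.369 1.378 1.358 1.353 1.359 1.372]
 [1.373 1.374 1.382 1.389 1.352 1.345 1.406]]
-380 559 x [-52.   8.  70.] y [-128.   59.]
-350 534 x [-29.  30.  82.] y [-128.   69.]
-320 375 x [-12.  49.  85.] y [-110.   -9.]
-290 173 x [-10.  51.  78.] y [-80. -15.]
-260 195 x [-22.  30.  48.] y [-46.  22.]
-230 159 x [-22.  28.  48.] y [-46.  23.]
-200 206 x [-29.  23.  40.] y [-42.  22.]
-170 177 x [-22.  20.  32.] y [-88.  78.]
-140 526 x [-30.  23.  40.] y [-95.  93.]
-110 136 x [-31.  12.  39.] y [-87.  82.]
```

Nothing solid stands at the camera position, so the tilted tool clears the beam by more than 10 mm. Now the grasp on C.

>>> {"api": "move_arm", "payload": {"deltas": [{"x": 0.2, "y": 0.4, "z": 0, "spin": 0, "fingers": 0.3}, {"x": 1.2, "y": 0.4, "z": -3, "spin": 0, "fingers": 0.3}, {"x": 2.0, "y": 0.4, "z": -5, "spin": 0, "fingers": 0.3}, {"x": 3.2, "y": 0.4, "z": -8, "spin": 0, "fingers": 0.3}, {"x": 4.2, "y": 0.4, "z": -10.6, "spin": 0, "fingers": 0.3}, {"x": 4.2, "y": 0.4, "z": -10.6, "spin": 0, "fingers": 0.3}]}}

```text
clock: 18.38
tcp_pos: [0.6077, -0.0741, 0.0521]
orientation: [0.968, 0.032, 0.247, -0.009]
contact_force: [-0.3, 0.0, -0.1]
width: 0.0652
grasp_force: 0.0
```

```bash
python3 - <<'E'
from h import *
s,M=st(); print("tcp track",((s["tcp_pos"][:2]-c)@X).round(4),((s["tcp_pos"][:2]-c)@Y).round(4))
E
```

```text
t 18.38 tcp [ 0.6077 -0.0741  0.0521] F [-0.3  0.  -0.1] w 0.0652 g 0.0 q [-0.238 -0.236  2.096  0.201  0.812  1.162]
 tilt 28.63 azim 4.0 closing yaw -86.16 closing slope -0.07
tcp track 0.0055 0.0459
```

>>> {"api": "move_arm", "payload": {"deltas": [{"x": 0, "y": -0.2, "z": 0.2, "spin": 0, "fingers": 0.3}, {"x": 0, "y": -0.2, "z": 0.2, "spin": 0, "fingers": 1}, {"x": 0, "y": -0.2, "z": 0.2, "spin": 0, "fingers": 1}, {"x": 0, "y": -0.2, "z": 0.2, "spin": 0, "fingers": 1}, {"x": 0, "y": -0.2, "z": 0.2, "spin": 0, "fingers": 1}, {"x": 0, "y": -0.2, "z": 0.2, "spin": 0, "fingers": 1}]}}

```text
clock: 19.12
tcp_pos: [0.6086, -0.0775, 0.0568]
orientation: [0.968, 0.032, 0.249, -0.008]
contact_force: [-5.6, 0.0, 5.7]
width: 0.0389
grasp_force: 30.0
```

>>> {"api": "move_arm", "payload": {"deltas": [{"x": 0, "y": 0, "z": 1, "spin": 0, "fingers": 1}, {"x": 0, "y": 0, "z": 2.5, "spin": 0, "fingers": 1}, {"x": 0, "y": 0, "z": 4, "spin": 0, "fingers": 1}, {"x": 0, "y": 0, "z": 4.2, "spin": 0, "fingers": 1}]}}

```text
clock: 19.62
tcp_pos: [0.6091, -0.0775, 0.1004]
orientation: [0.968, 0.032, 0.25, -0.008]
contact_force: [0.9, -0.1, -4.1]
width: 0.0394
grasp_force: 30.0
```

```bash
python3 - <<'E'
from h import *
s,M=st(); im,d=grab("wrist","l1"); z=load("l1"); C=cloud(z); P=C.reshape(-1,3); L=((P-s["tcp_pos"])@M)*1000
xt=(P[:,:2]-c)@X;yt=(P[:,:2]-c)@Y;h=P[:,2]
k=(abs(yt-.0433)<.004)&(h>.09)&(h<.17)&(abs(xt)<.08)
q=np.c_[xt[k],h[k]]*1000; o=np.argsort(q[:,0])
for lo in range(-80,80,10):
    n=(q[:,0]>=lo)&(q[:,0]<lo+10)
    if n.sum()>2: print(lo,n.sum(),np.percentile(q[n,1],[10,50,90]).round(1))
E
```

```text
t 19.62 tcp [ 0.6091 -0.0775  0.1004] F [ 0.9 -0.1 -4.1] w 0.0394 g 30.0 q [-0.244 -0.282  2.052  0.19   0.896  1.178]
 tilt 28.96 azim 3.7 closing yaw -86.25 closing slope 0.03
-70 133 [128.2 129.1 130. ]
-60 339 [128.6 129.8 139.9]
-50 251 [141.8 142.7 143.5]
-30 458 [142.  142.8 143.7]
-20 470 [141.9 142.8 143.5]
-10 437 [141.9 142.7 143.6]
0 413 [141.9 142.7 143.5]
10 410 [141.9 142.8 143.5]
20 391 [141.9 142.6 143.4]
30 384 [141.9 142.6 143.4]
40 351 [141.8 142.6 143.4]
50 165 [128.8 138.5 140. ]
60 300 [128.2 129.  129.8]
70 114 [128.2 129.  129.8]
```

C is level and free of the slots: top at 142.7 mm, tube underside at 103 mm, weight 4.1 N. Drawing it towards the robot, and working out the crate pose from the stored images meanwhile.

>>> {"api": "move_arm", "payload": {"deltas": [{"x": -2, "y": -0.1, "z": 0, "spin": 0, "fingers": 1}, {"x": -5.5, "y": -0.3, "z": 0, "spin": 0, "fingers": 1}, {"x": -9.5, "y": -0.6, "z": 0, "spin": 0, "fingers": 1}, {"x": -13, "y": -0.8, "z": 0.5, "spin": 0, "fingers": 1}, {"x": -15, "y": -0.9, "z": 1, "spin": 0, "fingers": 1}]}}

```text
clock: 20.3
tcp_pos: [0.4571, -0.0864, 0.1079]
orientation: [0.968, 0.032, 0.249, -0.008]
contact_force: [0.3, 0.4, -3.3]
width: 0.039
grasp_force: 30.0
```

```bash
python3 - <<'E'
from h import *
st()
im,d=grab("side","s5")
for n in("top0","s5"):
    z=load(n);C=cloud(z);P=C.reshape(-1,3);ok=(z["d"].reshape(-1)>0)
    m=ok&(P[:,0]>.38)&(P[:,0]<.76)&(P[:,1]>.17)&(P[:,1]<.52)&(abs(P[:,2]-.0635)<.006)
    q=(P[m][:,:2]*1000).astype(np.float32)
    # coarse: rotate over angles, find the sharpest y walls
    best=None
    for a in np.radians(np.arange(-12,12.1,.5)):
        Rm=np.array([[np.cos(a),np.sin(a)],[-np.sin(a),np.cos(a)]]); r=q@Rm.T
        H=sum((np.histogram(r[:,i],bins=np.arange(-100,900,4))[0].astype(float)**2).sum() for i in(0,1))
        if best is None or H>best[0]: best=(H,a,r)
    H,a,r=best; out=[]
    for i in(0,1):
        h,e=np.histogram(r[:,i],bins=np.arange(-100,900,2)); pk=np.argsort(h)[::-1][:10]; out.append(sorted((e[pk]+1).tolist()))
    print(n,len(q),"yaw deg",np.degrees(a).round(1),"x peaks",out[0],"y peaks",out[1])
    k=ok&(P[:,0]>.46)&(P[:,0]<.66)&(P[:,1]>.24)&(P[:,1]<.42);print("floor z",np.median(P[k][:,2]).round(4))
E
```

```text
t 20.3 tcp [ 0.4571 -0.0864  0.1079] F [ 0.3  0.4 -3.3] w 0.039 g 30.0 q [-0.386 -0.706  2.311  0.24   1.089  1.057]
 tilt 28.81 azim 3.8 closing yaw -86.26 closing slope -0.01
top0 505 yaw deg 3.5 x peaks [433, 435, 437, 439, 679, 681, 683, 685, 687, 689] y peaks [195, 197, 199, 201, 203, 225, 453, 455, 457, 459]
floor z 0.0039
s5 934 yaw deg 3.5 x peaks [433, 435, 437, 439, 441, 681, 683, 685, 687, 689] y peaks [197, 199, 201, 203, 205, 429, 457, 459, 461, 463]
floor z 0.0031
```

The crate centre is about (0.539, 0.363) with yaw 3.5°, its walls 249 × 257 mm between centres, which agrees with the text. Carrying roller C past the post and over the crate.

>>> {"api": "move_arm", "payload": {"deltas": [{"x": 0, "y": 2, "z": 1, "spin": 0, "fingers": 1}, {"x": 0, "y": 6, "z": 2, "spin": 0, "fingers": 1}, {"x": 0, "y": 11, "z": 3, "spin": 0, "fingers": 1}, {"x": 0, "y": 16.5, "z": 3, "spin": 0, "fingers": 1}, {"x": 0, "y": 22, "z": 3, "spin": 0, "fingers": 1}, {"x": 0, "y": 27.5, "z": 3, "spin": 0, "fingers": 1}, {"x": 0, "y": 33, "z": 3, "spin": 0, "fingers": 1}, {"x": 2, "y": 38.5, "z": 3, "spin": 0, "fingers": 1}, {"x": 5, "y": 43.5, "z": 3, "spin": 0, "fingers": 1}, {"x": 7.5, "y": 47.5, "z": 2, "spin": 0, "fingers": 1}]}}

```text
clock: 21.6
tcp_pos: [0.5341, 0.3915, 0.1279]
orientation: [0.968, 0.032, 0.249, -0.009]
contact_force: [0.5, -0.2, -2.7]
width: 0.0394
grasp_force: 30.0
```

```bash
python3 - <<'E'
from h import *
s,M=st(); im,d=grab("wrist","l2"); z=load("l2"); C=cloud(z); P=C.reshape(-1,3); ok=z["d"].ravel()>0
T=s["tcp_pos"]; xt=(P[:,:2]-T[:2])@X;yt=(P[:,:2]-T[:2])@Y;h=P[:,2]-T[2]
k=ok&(abs(yt)<.004)&(h>0)&(h<.07)&(abs(xt)<.1)
q=np.c_[xt[k],h[k]]*1000
for lo in range(-90,90,15):
    n=(q[:,0]>=lo)&(q[:,0]<lo+15)
    if n.sum()>2: print(lo,n.sum(),np.percentile(q[n,1],[10,50,90]).round(1))
# crate walls in this view (crate coords about estimate)
cc=np.array([.5394,.3626]); xc=(P[:,:2]-cc)@X; yc=(P[:,:2]-cc)@Y
m=ok&(abs(P[:,2]-.0625)<.004)&(abs(xc)<.15)&(abs(yc)<.15)
print(m.sum()); 
for nm,v in(("x",xc),("y",yc)):
    hh,e=np.histogram(v[m]*1000,bins=np.arange(-150,151,3)); pk=np.argsort(hh)[::-1][:5]; print(nm,[(round(e[i]+1.5),hh[i]) for i in pk])
k=ok&(abs(xc)<.1)&(abs(yc)<.1)&(P[:,2]<.012);print("floor",np.median(P[k][:,2]) if k.any() else None)
E
```

```text
t 21.6 tcp [0.5341 0.3915 0.1279] F [ 0.5 -0.2 -2.7] w 0.0394 g 30.0 q [ 0.737 -0.125  1.872 -0.359  1.016  2.373]
 tilt 28.84 azim 3.9 closing yaw -86.15 closing slope -0.05
-75 328 [28.1 28.9 29.8]
-60 384 [38.7 41.8 43. ]
-45 304 [41.6 42.4 43.2]
-30 701 [41.4 42.3 43.3]
-15 644 [41.4 42.2 43. ]
0 613 [41.4 42.3 43. ]
15 588 [41.3 42.1 42.9]
30 515 [41.1 42.  42.8]
45 341 [27.8 28.6 38.7]
60 223 [27.5 28.3 29. ]
7750
x [(122, np.int64(1415)), (118, np.int64(1157)), (124, np.int64(630)), (-26, np.int64(110)), (-10, np.int64(104))]
y [(-124, np.int64(1283)), (130, np.int64(1034)), (134, np.int64(838)), (-128, np.int64(695)), (-122, np.int64(541))]
floor 0.003607424076715005
```

>>> {"api": "move_arm", "payload": {"deltas": [{"x": 0.9, "y": 2.0, "z": -1, "spin": 0, "fingers": 1}, {"x": 0.9, "y": 2.7, "z": -4, "spin": 0, "fingers": 1}, {"x": 0.9, "y": 2.7, "z": -8, "spin": 0, "fingers": 1}, {"x": 0.9, "y": 2.7, "z": -11, "spin": 0, "fingers": 1}, {"x": 0.9, "y": 2.7, "z": -11.8, "spin": 0, "fingers": 1}, {"x": 0.9, "y": 2.7, "z": -12.1, "spin": 0, "fingers": 1}]}}

```text
clock: 22.4
tcp_pos: [0.5426, 0.4158, 0.0075]
orientation: [0.968, 0.032, 0.249, -0.008]
contact_force: [-0.1, -0.9, -4.6]
width: 0.0396
grasp_force: 30.0
```

>>> {"api": "move_arm", "payload": {"deltas": [{"x": 0, "y": 0, "z": -0.15, "spin": 0, "fingers": 1}]}}

```text
clock: 22.52
tcp_pos: [0.543, 0.4161, 0.0072]
orientation: [0.968, 0.032, 0.249, -0.009]
contact_force: [0.8, -0.7, -4.2]
width: 0.0393
grasp_force: 30.0
```

>>> {"api": "move_arm", "payload": {"deltas": [{"x": 0, "y": 0, "z": -0.15, "spin": 0, "fingers": 1}]}}

```text
clock: 22.65
tcp_pos: [0.5429, 0.416, 0.0055]
orientation: [0.968, 0.032, 0.249, -0.009]
contact_force: [-0.2, -0.3, -4.0]
width: 0.0395
grasp_force: 30.0
```

>>> {"api": "move_arm", "payload": {"deltas": [{"x": 0, "y": 0, "z": -0.2, "spin": 0, "fingers": 1}]}}

```text
clock: 22.78
tcp_pos: [0.5427, 0.4158, 0.003]
orientation: [0.968, 0.032, 0.249, -0.009]
contact_force: [-0.1, 0.7, -3.7]
width: 0.0394
grasp_force: 30.0
```

>>> {"api": "move_arm", "payload": {"deltas": [{"x": 0, "y": 0, "z": -0.15, "spin": 0, "fingers": 1}]}}

```text
clock: 22.9
tcp_pos: [0.5425, 0.4156, 0.001]
orientation: [0.968, 0.032, 0.249, -0.008]
contact_force: [-1.1, -0.8, -3.2]
width: 0.0393
grasp_force: 30.0
```

>>> {"api": "move_arm", "payload": {"deltas": [{"x": 0, "y": 0, "z": -0.1, "spin": 0, "fingers": 1}]}}

```text
clock: 23.02
tcp_pos: [0.5428, 0.4159, 0.0008]
orientation: [0.968, 0.032, 0.249, -0.008]
contact_force: [-7.2, -4.5, 12.4]
width: 0.039
grasp_force: 30.0
```

The roller is on the crate floor. Releasing and rising.

>>> {"api": "move_arm", "payload": {"deltas": [{"x": 0, "y": 0, "z": 0.1, "spin": 0, "fingers": 0.35}, {"x": 0, "y": 0, "z": 0.1, "spin": 0, "fingers": 0.35}, {"x": 0, "y": 0, "z": 0.2, "spin": 0, "fingers": 0.35}, {"x": 0, "y": 0, "z": 0.8, "spin": 0, "fingers": 0.35}, {"x": 0, "y": 0, "z": 3, "spin": 0, "fingers": 0.35}, {"x": 0, "y": 0, "z": 7, "spin": 0, "fingers": 0.35}, {"x": 0, "y": 0, "z": 12, "spin": 0, "fingers": 0.35}, {"x": 0, "y": 0, "z": 13, "spin": 0, "fingers": 0.35}]}}

```text
clock: 24.02
tcp_pos: [0.5435, 0.4167, 0.1362]
orientation: [0.967, 0.031, 0.251, -0.01]
contact_force: [0.2, -0.1, 0.1]
width: 0.0605
grasp_force: 0.0
```

```bash
python3 - <<'E'
from h import *
s,M=st(); im,d=grab("wrist","p1"); z=load("p1"); P=cloud(z).reshape(-1,3); ok=z["d"].ravel()>0
cc=np.array([.5372,.3655]); xc=(P[:,:2]-cc)@X; yc=(P[:,:2]-cc)@Y; h=P[:,2]
m=ok&(abs(xc)<.115)&(abs(yc)<.12)&(h>.03)&(h<.06)
q=np.c_[xc,yc][m].astype(np.float32)*1000; print(m.sum(),cv2.minAreaRect(q),"top",np.percentile(h[m],[50,98]))
for lo in range(-75,75,15):
    n=(q[:,0]>=lo)&(q[:,0]<lo+15)
    if n.sum()>5: print(lo,n.sum(),q[n,1].mean().round(1),(np.percentile(h[m][n],95)*1000).round(1))
E
```

```text
t 24.02 tcp [0.5435 0.4167 0.1362] F [ 0.2 -0.1  0.1] w 0.0605 g 0.0 q [ 0.759 -0.078  1.817 -0.368  1.027  2.397]
 tilt 29.13 azim 4.2 closing yaw -86.22 closing slope -0.26
5686 ((13.990806579589844, 51.598052978515625), (122.55636596679688, 38.629539489746094), 0.4665784537792206) top [0.0410153  0.04427954]
-60 108 51.6 43.6
-45 903 51.5 44.0
-30 880 51.3 44.0
-15 844 51.4 44.0
0 838 51.3 43.8
15 812 51.3 43.9
30 782 51.4 43.9
45 453 51.3 43.6
60 65 51.6 31.2
```

C lies flat and level (top at 43.9 mm) at crate y = +51 mm. Back for roller B.

>>> {"api": "move_arm", "payload": {"deltas": [{"x": -3, "y": -2, "z": 1, "spin": 0, "fingers": 0.3}, {"x": -6, "y": -6, "z": 2, "spin": 0, "fingers": 0.3}, {"x": -8.5, "y": -11, "z": 3, "spin": 0, "fingers": 0.3}, {"x": -8.5, "y": -16.5, "z": 3, "spin": 0, "fingers": 0.3}, {"x": -8.5, "y": -22, "z": 3, "spin": 0, "fingers": 0.3}, {"x": -8.5, "y": -27.5, "z": 3, "spin": 0, "fingers": 0.3}, {"x": -8.5, "y": -33, "z": 3, "spin": 0, "fingers": 0.3}, {"x": -8.5, "y": -38.5, "z": 3, "spin": 0, "fingers": 0.3}, {"x": -8.5, "y": -44, "z": 3, "spin": 0, "fingers": 0.3}, {"x": -8.5, "y": -49.5, "z": 3, "spin": 0, "fingers": 0.3}]}}

```text
clock: 25.32
tcp_pos: [0.4574, -0.0709, 0.1594]
orientation: [0.968, 0.032, 0.248, -0.008]
contact_force: [1.1, 0.8, 0.2]
width: 0.0651
grasp_force: 0.0
```

>>> {"api": "move_arm", "payload": {"deltas": [{"x": 3, "y": -5, "z": 0, "spin": 0, "fingers": 0.3}, {"x": 8, "y": -8, "z": 0, "spin": 0, "fingers": 0.3}, {"x": 11.5, "y": -8.3, "z": 0, "spin": 0, "fingers": 0.3}, {"x": 11.5, "y": -8.3, "z": 0, "spin": 0, "fingers": 0.3}]}}

```text
clock: 25.82
tcp_pos: [0.5737, -0.1526, 0.1578]
orientation: [0.969, 0.032, 0.247, -0.009]
contact_force: [-1.0, 0.6, -0.1]
width: 0.0648
grasp_force: 0.0
```

```bash
python3 - <<'E'
from h import *
s,M=st(); T=s["tcp_pos"];print("tcp track",((T[:2]-c)@X).round(4),((T[:2]-c)@Y).round(4))
im,d=grab("wrist","g2");P=cloud(load("g2")).reshape(-1,3);xt=(P[:,:2]-c)@X;yt=(P[:,:2]-c)@Y;h=P[:,2]
for y0 in(-.1275,-.0425,.1275):
    k=(abs(yt-y0)<.017)&(xt>-.03)&(xt<.01)&(h>.085)&(h<.105)
    if k.sum()>40:
        A=np.c_[yt[k],h[k],np.ones(k.sum())];b=yt[k]**2+h[k]**2;r=np.linalg.lstsq(A,b,rcond=None)[0];print(y0,"centre",r[:2]/2)
print("to grasp, cm",((np.array([.6135,-.1615,.054])-T)*100).round(2))
E
```

```text
t 25.82 tcp [ 0.5737 -0.1526  0.1578] F [-1.   0.6 -0.1] w 0.0648 g 0.0 q [-0.424 -0.352  2.008  0.264  1.054  1.001]
 tilt 28.59 azim 3.9 closing yaw -86.24 closing slope -0.1
tcp track -0.0332 -0.0303
-0.1275 centre [-0.12668563  0.08141632]
-0.0425 centre [-0.04179802  0.08086235]
0.1275 centre [0.12787083 0.08187189]
to grasp, cm [  3.98  -0.89 -10.38]
```

>>> {"api": "move_arm", "payload": {"deltas": [{"x": 0, "y": -0.8, "z": 0, "spin": 0, "fingers": 0.3}, {"x": 1, "y": -0.9, "z": -2.5, "spin": 0, "fingers": 0.3}, {"x": 1.8, "y": -0.9, "z": -4.5, "spin": 0, "fingers": 0.3}, {"x": 3, "y": -0.9, "z": -8, "spin": 0, "fingers": 0.3}, {"x": 4, "y": -0.9, "z": -10.3, "spin": 0, "fingers": 0.3}, {"x": 4, "y": -0.9, "z": -10.3, "spin": 0, "fingers": 0.3}]}}

```text
clock: 26.62
tcp_pos: [0.6118, -0.1612, 0.0552]
orientation: [0.968, 0.032, 0.247, -0.009]
contact_force: [-0.3, -0.2, 0.3]
width: 0.0647
grasp_force: 0.0
```

```bash
python3 - <<'E'
from h import *
s,M=st(); T=s["tcp_pos"];print("tcp track",((T[:2]-c)@X).round(4),((T[:2]-c)@Y).round(4))
E
```

```text
t 26.62 tcp [ 0.6118 -0.1612  0.0552] F [-0.3 -0.2  0.3] w 0.0647 g 0.0 q [-0.408 -0.173  2.038  0.297  0.847  0.948]
 tilt 28.62 azim 3.9 closing yaw -86.23 closing slope -0.07
tcp track 0.0043 -0.0412
```

Well centred. Gripping, then lifting.

>>> {"api": "move_arm", "payload": {"deltas": [{"x": 0.1, "y": -0.05, "z": -0.1, "spin": 0, "fingers": 1}, {"x": 0.1, "y": -0.05, "z": -0.1, "spin": 0, "fingers": 1}, {"x": 0.1, "y": -0.05, "z": -0.1, "spin": 0, "fingers": 1}, {"x": 0.1, "y": -0.05, "z": -0.1, "spin": 0, "fingers": 1}, {"x": 0.1, "y": -0.05, "z": -0.1, "spin": 0, "fingers": 1}]}}

```text
clock: 27.25
tcp_pos: [0.6142, -0.1621, 0.0567]
orientation: [0.968, 0.032, 0.249, -0.008]
contact_force: [-6.6, 0.4, 8.5]
width: 0.0391
grasp_force: 30.0
```

>>> {"api": "move_arm", "payload": {"deltas": [{"x": 0, "y": 0, "z": 1, "spin": 0, "fingers": 1}, {"x": 0, "y": 0, "z": 2.5, "spin": 0, "fingers": 1}, {"x": 0, "y": 0, "z": 4, "spin": 0, "fingers": 1}, {"x": 0, "y": 0, "z": 4.2, "spin": 0, "fingers": 1}]}}

```text
clock: 27.75
tcp_pos: [0.6145, -0.1619, 0.0993]
orientation: [0.968, 0.032, 0.249, -0.008]
contact_force: [0.1, 0.1, -2.9]
width: 0.0392
grasp_force: 30.0
```

```bash
cat >> h.py <<'E'
def held(tag):
    s,M=st(); grab("wrist",tag); z=load(tag); P=cloud(z).reshape(-1,3); ok=z["d"].ravel()>0; T=s["tcp_pos"]
    xt=(P[:,:2]-T[:2])@X;yt=(P[:,:2]-T[:2])@Y;h=P[:,2]
    k=ok&(abs(yt)<.004)&(h-T[2]>0)&(h-T[2]<.07)&(abs(xt)<.1); q=np.c_[xt[k],h[k]]*1000
    for lo in range(-90,90,15):
        n=(q[:,0]>=lo)&(q[:,0]<lo+15)
        if n.sum()>2: print(lo,n.sum(),np.percentile(q[n,1],[10,50,90]).round(1))
E
python3 -c "
from h import *
held('l3')"
```

```text
t 27.75 tcp [ 0.6145 -0.1619  0.0993] F [ 0.1  0.1 -2.9] w 0.0392 g 30.0 q [-0.408 -0.211  1.996  0.28   0.92   0.977]
 tilt 28.85 azim 3.7 closing yaw -86.23 closing slope 0.03
-75 321 [127.4 128.2 129. ]
-60 406 [138.  141.3 142.5]
-45 301 [140.9 141.8 142.7]
-30 701 [140.8 141.7 142.6]
-15 635 [140.8 141.7 142.6]
0 616 [140.8 141.7 142.6]
15 585 [140.7 141.6 142.5]
30 515 [140.3 141.5 142.3]
45 338 [127.3 128.1 137.8]
60 204 [127.1 127.9 128.7]
```

B is held level. Drawing it out and carrying it to the crate.

>>> {"api": "move_arm", "payload": {"deltas": [{"x": -2, "y": -0.1, "z": 0, "spin": 0, "fingers": 1}, {"x": -5.5, "y": -0.3, "z": 0, "spin": 0, "fingers": 1}, {"x": -9.5, "y": -0.6, "z": 0, "spin": 0, "fingers": 1}, {"x": -13, "y": -0.8, "z": 0.5, "spin": 0, "fingers": 1}, {"x": -15, "y": -0.9, "z": 1, "spin": 0, "fingers": 1}]}}

```text
clock: 28.42
tcp_pos: [0.4625, -0.1707, 0.1071]
orientation: [0.968, 0.032, 0.248, -0.008]
contact_force: [0.1, -0.2, -3.8]
width: 0.04
grasp_force: 30.0
```

>>> {"api": "move_arm", "payload": {"deltas": [{"x": -0.5, "y": 2, "z": 1, "spin": 0, "fingers": 1}, {"x": -0.5, "y": 6, "z": 2, "spin": 0, "fingers": 1}, {"x": -0.5, "y": 11, "z": 3, "spin": 0, "fingers": 1}, {"x": -0.5, "y": 16.5, "z": 3, "spin": 0, "fingers": 1}, {"x": -0.5, "y": 22, "z": 3, "spin": 0, "fingers": 1}, {"x": -0.5, "y": 27.5, "z": 3, "spin": 0, "fingers": 1}, {"x": -0.5, "y": 33, "z": 3, "spin": 0, "fingers": 1}, {"x": 2, "y": 38.5, "z": 3, "spin": 0, "fingers": 1}, {"x": 5, "y": 43.5, "z": 3, "spin": 0, "fingers": 1}, {"x": 7.5, "y": 47.5, "z": 2, "spin": 0, "fingers": 1}]}}

```text
clock: 29.68
tcp_pos: [0.5394, 0.3071, 0.1273]
orientation: [0.968, 0.033, 0.248, -0.009]
contact_force: [0.2, -1.2, -3.3]
width: 0.0393
grasp_force: 30.0
```

>>> {"api": "move_arm", "payload": {"deltas": [{"x": 0.8, "y": 1.6, "z": 0, "spin": 0, "fingers": 1}, {"x": 0.8, "y": 1.6, "z": 0, "spin": 0, "fingers": 1}]}}

```text
clock: 29.92
tcp_pos: [0.5467, 0.3209, 0.1262]
orientation: [0.968, 0.032, 0.247, -0.008]
contact_force: [-0.1, -0.5, -3.8]
width: 0.0395
grasp_force: 30.0
```

```bash
python3 -c "
from h import *
held('l4')
T=arm.read_state()['tcp_pos']; print('to go cm',((np.array([.547,.321,.0017])-T)*100).round(2))"
```

```text
t 29.93 tcp [0.5467 0.3209 0.1262] F [-0.1 -0.5 -3.8] w 0.0395 g 30.0 q [ 0.615 -0.209  1.948 -0.304  0.989  2.234]
 tilt 28.62 azim 3.8 closing yaw -86.18 closing slope 0.04
-75 317 [154.5 155.3 156.2]
-60 402 [165.1 168.4 169.6]
-45 298 [167.7 168.7 169.6]
-30 693 [167.8 168.7 169.5]
-15 642 [167.7 168.6 169.5]
0 611 [167.7 168.6 169.4]
15 591 [167.6 168.4 169.2]
30 503 [167.1 168.2 169.1]
45 343 [154.  154.8 164.6]
60 205 [153.8 154.6 155.3]
to go cm [  0.05   0.09 -12.49]
```

>>> {"api": "move_arm", "payload": {"deltas": [{"x": 0, "y": 0, "z": -2, "spin": 0, "fingers": 1}, {"x": 0, "y": 0, "z": -6, "spin": 0, "fingers": 1}, {"x": 0, "y": 0, "z": -10, "spin": 0, "fingers": 1}, {"x": 0, "y": 0, "z": -11.5, "spin": 0, "fingers": 1}, {"x": 0, "y": 0, "z": -12.1, "spin": 0, "fingers": 1}, {"x": 0, "y": 0, "z": -12.1, "spin": 0, "fingers": 1}]}}

```text
clock: 30.72
tcp_pos: [0.5474, 0.3202, 0.0077]
orientation: [0.968, 0.032, 0.249, -0.009]
contact_force: [0.7, 0.1, -3.5]
width: 0.0394
grasp_force: 30.0
```

>>> {"api": "move_arm", "payload": {"deltas": [{"x": 0, "y": 0, "z": -0.15, "spin": 0, "fingers": 1}]}}

```text
clock: 30.85
tcp_pos: [0.5477, 0.3206, 0.0068]
orientation: [0.968, 0.032, 0.249, -0.009]
contact_force: [-0.7, 0.3, -3.6]
width: 0.0396
grasp_force: 30.0
```

>>> {"api": "move_arm", "payload": {"deltas": [{"x": 0, "y": 0, "z": -0.12, "spin": 0, "fingers": 1}]}}

```text
clock: 30.98
tcp_pos: [0.5473, 0.3204, 0.0048]
orientation: [0.968, 0.032, 0.249, -0.009]
contact_force: [0.1, 0.8, -3.2]
width: 0.0395
grasp_force: 30.0
```

>>> {"api": "move_arm", "payload": {"deltas": [{"x": 0, "y": 0, "z": -0.15, "spin": 0, "fingers": 1}]}}

```text
clock: 31.1
tcp_pos: [0.5471, 0.3202, 0.0028]
orientation: [0.968, 0.032, 0.248, -0.008]
contact_force: [0.2, 0.7, -3.8]
width: 0.0393
grasp_force: 30.0
```

>>> {"api": "move_arm", "payload": {"deltas": [{"x": 0, "y": 0, "z": -0.12, "spin": 0, "fingers": 1}]}}

```text
clock: 31.22
tcp_pos: [0.547, 0.3201, 0.0013]
orientation: [0.968, 0.032, 0.248, -0.008]
contact_force: [-0.1, -0.1, -3.5]
width: 0.0394
grasp_force: 30.0
```

>>> {"api": "move_arm", "payload": {"deltas": [{"x": 0, "y": 0, "z": -0.08, "spin": 0, "fingers": 1}]}}

```text
clock: 31.35
tcp_pos: [0.5471, 0.3202, 0.0007]
orientation: [0.968, 0.032, 0.248, -0.008]
contact_force: [-4.4, -1.6, 3.5]
width: 0.0396
grasp_force: 30.0
```

Floor contact. Releasing, rising well clear, and checking everything.

>>> {"api": "move_arm", "payload": {"deltas": [{"x": 0, "y": 0, "z": 0.05, "spin": 0, "fingers": 0.4}, {"x": 0, "y": 0, "z": 0.05, "spin": 0, "fingers": 0.4}, {"x": 0, "y": 0, "z": 0.2, "spin": 0, "fingers": 0.4}, {"x": 0, "y": 0, "z": 0.8, "spin": 0, "fingers": 0.4}, {"x": 0, "y": 0, "z": 3, "spin": 0, "fingers": 0.4}, {"x": 0, "y": 0, "z": 7, "spin": 0, "fingers": 0.4}, {"x": 0, "y": 0, "z": 12, "spin": 0, "fingers": 0.4}, {"x": 0, "y": 0, "z": 16, "spin": 0, "fingers": 0.4}, {"x": -5, "y": 0, "z": 18, "spin": 0, "fingers": 0.4}, {"x": -5, "y": 0, "z": 18, "spin": 0, "fingers": 0.4}]}}

```text
clock: 32.6
tcp_pos: [0.4958, 0.3208, 0.1836]
orientation: [0.968, 0.032, 0.25, -0.01]
contact_force: [0.4, -0.3, -0.3]
width: 0.0555
grasp_force: 0.0
```

```bash
python3 - <<'E'
from h import *
st(); grab("wrist","e1"); grab("side","e2"); im,d=grab("top","e3")
cc=np.array([.5372,.3655])
for tag in("e1","e2","e3"):
    z=load(tag);P=cloud(z).reshape(-1,3);ok=z["d"].ravel()>0
    xc=(P[:,:2]-cc)@X;yc=(P[:,:2]-cc)@Y;h=P[:,2]
    for lo,hi in((-.085,-.005),(.015,.095)):
        m=ok&(abs(xc)<.1)&(yc>lo)&(yc<hi)&(h>.034)&(h<.056)
        if m.sum()>40:
            A=np.c_[xc[m]*1000,np.ones(m.sum())]; r=np.linalg.lstsq(A,yc[m]*1000,rcond=None)[0]
            q=np.array([np.percentile(h[m&(abs(xc-x0)<.012)],90) if (m&(abs(xc-x0)<.012)).sum()>3 else np.nan for x0 in(-.04,0,.035)])
            print(tag,"y",np.median(yc[m]).round(4),"yaw slope",r[0].round(3),"top z along",q.round(4))
a,b=load("side0"),load("e2");D=np.abs(a["im"].astype(int)-b["im"].astype(int)).max(-1)
cv2.imwrite("pics/end.png",np.hstack([b["im"][100:400,130:480],load("e3")["im"][60:360,140:490]]))
# seated rollers from side view
P=cloud(b).reshape(-1,3);xt=(P[:,:2]-c)@X;yt=(P[:,:2]-c)@Y
for y0 in(-.1275,-.0425,.0425,.1275):
    k=(abs(yt-y0)<.012)&(xt>.02)&(xt<.045)&(P[:,2]>.03)&(P[:,2]<.12); print(y0,k.sum(),np.percentile(P[k][:,2],90).round(4) if k.any() else None)
E
```

```text
t 32.6 tcp [0.4958 0.3208 0.1836] F [ 0.4 -0.3 -0.3] w 0.0555 g 0.0 q [ 0.679 -0.342  1.96  -0.312  1.117  2.263]
 tilt 28.94 azim 4.1 closing yaw -86.16 closing slope -0.16
e1 y -0.0442 yaw slope -0.001 top z along [0.0435 0.0435 0.0435]
e1 y 0.0499 yaw slope -0.031 top z along [0.0436 0.0436 0.0436]
e2 y -0.044 yaw slope 0.007 top z along [0.0439 0.0442 0.0443]
e2 y 0.0509 yaw slope -0.007 top z along [0.0438 0.0438 0.044 ]
e3 y -0.0522 yaw slope 0.045 top z along [0.047  0.0476 0.0454]
e3 y 0.045 yaw slope -0.021 top z along [0.0474 0.0473 0.0487]
-0.1275 38 0.1002
-0.0425 0 None
0.0425 0 None
0.1275 47 0.1
```

View pics/end.png

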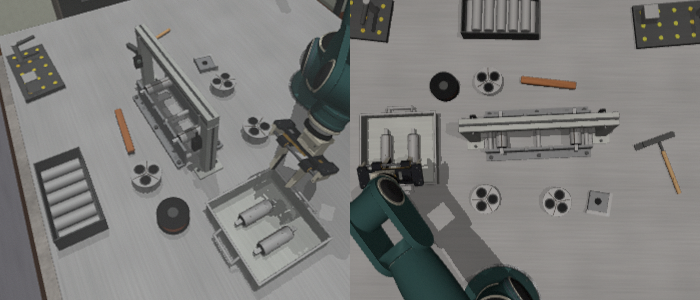

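The final picture shows both binding rollers lying side by side in the crate. The outer two are seated in the track (tops at 100 mm), the bystanders look undisturbed, and the gripper is clear of everything.

```bash
python3 -c "
from rig import arm
print(arm.finish_job())"
```

```text
the job is handed in; nothing more can be done
None
```

The job is handed in at about 33 s: all four rollers were spun, the two inner ones (y = ±42.5 mm) bound and now lie flat side by side in the crate, the two outer ones ran free and stay seated, and I saw no contact with the portal or other parts; handing in returned no verdict.

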